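# Close the screw jars after filling

## Robot

A 7-joint arm with a two-finger parallel gripper is mounted at the origin on a cart in front of the work surface, level with it; the furniture and walls round the work are solid. World frame = base frame: x ahead of the robot, y to its left, z up, the work surface at z = 0. Lengths are in mm, angles in rad, forces in N, time in s.
With the tool pointing down it reaches from about 400 to 875 mm from the base axis. Payload 4.4 kg.
Tool frame: the origin (TCP) lies midway between the tips of the shut fingers; the grasp point (between the pads) lies 19 mm behind it; z points along the fingers, y is the line along which they close (so a half turn about z gives the same grasp; the last joint's range is limited). The gripper opens to 85 mm and grips with 20 to 120 N. Pads are 22 mm wide; open, the fingers measure 114 mm over their backs; the gripper's body (76 mm by 85 mm) begins 54 mm behind the grasp point. The pads swing forward as they close: fully open they stand 13 mm farther back than shut.
Start: joints at [1.179, 0.628, 0.038, 1.517, -0.027, 0.996, -0.02], TCP at [208.071, -615.812, 231.313] pointing down, gripper open.
Joint ranges: [-3.06, 3.06], [-0.37, 2.12], [-1.25, 1.32], [0.18, 2.47], [-1.1, 4.24], [0.23, 1.98], [-2.94, 2.94]. Speed limits (rad/s): [2.57, 2.57, 3.14, 3.14, 3.14, 3.14, 3.14].

## Interface

Orientations are given as a unit quaternion [x, y, z, w].
In Python, from cell import robot gives the robot as it stands. The module is installed in compiled form; this text tells all that it offers.
- The arm moves only by the tool servo_tool, never from a script. Its argument "rows" is one flat list of numbers, 6 for each row, row after row: the shift along the tool's x, y, z in mm, then the turn, a rotation vector about the tool's x, y, z in rad. A call has exactly 5 rows; each row shifts and turns the commanded pose from where the row before left it, along the tool's axes as they then stand; what a row does not reach is not made up. A row lasts 1/8 s, in which the tool goes at most 62.5 mm and 10.7 degrees, less where a joint would pass 70% of its speed; a pose out of reach is approached as far as the arm can. A call with a gripper value outside its range is refused whole. "gripper" is the opening, from 0 (shut) to 1 (fully open), set as the call begins (left out, the last holds). The fingers move at their own pace and stop on an object; "grip_force" is the grip in N (left out, the last holds). Time passes only in rows, so rows that do not move let the fingers close, or fill a call up. It gives the time, the measured TCP pose, the force, the opening and the grip force at its end, in the units of the state.
- robot.read_state(): the state, without advancing time (a new reading comes with each control period).
- robot.capture(name): name is "side" or "top" or "wrist"; returns a dict with "color" (384x512x3 uint8, red, green, blue), "intrinsics" (3x3 intrinsics, pixels), "T" (4x4, takes a point from camera to world coordinates). Camera axes: x right, y down, z forward; pixel columns grow to the right and rows downward; lengths in mm; the calibration is good to about 2 mm. A picture is of the moment at which its call begins. There is no depth.
- robot.sign_off(): hands the job in; it is judged then, once.
The state is a dict: "time_s": time; "joint_positions": joint angles; "qvel": joint speeds; "joint_efforts": joint torques, N m; "ee_pos": TCP position; "tool_rot": TCP orientation; "ft_force": force on the tool from outside, world axes, zero at the start; "moment": the same for the moment, N m; "opening": finger opening in mm; "gripper_force": force on a finger pad.
Only numpy, scipy, OpenCV 4.12 (cv2) and the standard library are available. Lean on these libraries where they do the work, as an engineer would, in place of code of your own. Each camera call takes 0.05 s, during which the arm holds its last target. There are 200 camera calls.

## Task

Close the screw jars on the desk: push every coloured stopper that is there fully home, upright, into the jar whose collar has the same colour (a jar without a stopper on the desk stays open). Two jars are blocked: hang the orange funnel upright in the tube of its stand, and lay the small blue drive flat on the middle of the notebook. Leave the phone where it is.

Things in the scene. Friction and masses are not known exactly. Their poses are not given: they have to be found in the camera images.
- jar_red_mouth (a point): centre of the open mouth (at rim height) of the jar with the red collar: an upright glass jar that holds a few screws and is stuck to the desk by its foot. 80 mm tall, body 68 mm across (foot 76 mm), round neck 48 mm across outside and 40 mm inside, neck straight for the top 20 mm, then a shoulder. z up
- stopper_red_knob (a point): centre of the grip knob of the red stopper, which starts standing upright on the desk, or is absent. From below: black weighted tapered plug 22 mm long (30 mm across at the tip, 34 mm at the top), red flange 45 mm across and 6 mm thick, red round knob 25 mm across and 24 mm tall; 52 mm in all. This point is 40 mm above the tip of the plug, 18 mm above the underside of the flange and 12 mm below the top. z points along the axis from plug to knob
- jar_yellow_mouth (a point): centre of the open mouth (at rim height) of the jar with the yellow collar: an upright glass jar that holds a few screws and is stuck to the desk by its foot. 80 mm tall, body 68 mm across (foot 76 mm), round neck 48 mm across outside and 40 mm inside, neck straight for the top 20 mm, then a shoulder. z up
- stopper_yellow_knob (a point): centre of the grip knob of the yellow stopper, which starts standing upright on the desk, or is absent. From below: black weighted tapered plug 22 mm long (30 mm across at the tip, 34 mm at the top), yellow flange 45 mm across and 6 mm thick, yellow round knob 25 mm across and 24 mm tall; 52 mm in all. This point is 40 mm above the tip of the plug, 18 mm above the underside of the flange and 12 mm below the top. z points along the axis from plug to knob
- jar_blue_mouth (a point): centre of the open mouth (at rim height) of the jar with the blue collar: an upright glass jar that holds a few screws and is stuck to the desk by its foot. 80 mm tall, body 68 mm across (foot 76 mm), round neck 48 mm across outside and 40 mm inside, neck straight for the top 20 mm, then a shoulder. z up
- stopper_blue_knob (a point): centre of the grip knob of the blue stopper, which starts standing upright on the desk, or is absent. From below: black weighted tapered plug 22 mm long (30 mm across at the tip, 34 mm at the top), blue flange 45 mm across and 6 mm thick, blue round knob 25 mm across and 24 mm tall; 52 mm in all. This point is 40 mm above the tip of the plug, 18 mm above the underside of the flange and 12 mm below the top. z points along the axis from plug to knob
- jar_green_mouth (a point): centre of the open mouth (at rim height) of the jar with the green collar: an upright glass jar that holds a few screws and is stuck to the desk by its foot. 80 mm tall, body 68 mm across (foot 76 mm), round neck 48 mm across outside and 40 mm inside, neck straight for the top 20 mm, then a shoulder. z up
- stopper_green_knob (a point): centre of the grip knob of the green stopper, which starts standing upright on the desk, or is absent. From below: black weighted tapered plug 22 mm long (30 mm across at the tip, 34 mm at the top), green flange 45 mm across and 6 mm thick, green round knob 25 mm across and 24 mm tall; 52 mm in all. This point is 40 mm above the tip of the plug, 18 mm above the underside of the flange and 12 mm below the top. z points along the axis from plug to knob
- funnel_collar (a point): centre of the collar of the orange funnel, which starts standing upright in the mouth of one of the jars. From below: tapered spout 40 mm long (14 to 18 mm across), cone 30 mm tall widening from 18 to 58 mm, upright round collar 58 mm across and 18 mm tall; 88 mm in all. This point is on the axis, 79 mm above the spout's lower end and 9 mm below the rim. Its cone rests on a 40 mm opening with this point about 22 mm above the opening. z points along the axis, spout to rim
- stand_mouth (a point): centre of the upper opening of the funnel stand: a dark disc 84 mm across fixed on the black desk mat (4 mm thick) with an upright aluminium tube on it, 48 mm across outside and 40 mm inside, its rim 64 mm above the mat. z up. Behind it the big screen overhangs the desk from 150 mm up: its left edge is near x = 0.64, y = -0.07, and it runs from there back and to the right (x = 0.70 at y = -0.3): cross to this side with the arm drawn in
- drive_mid (a point): centre of the small dark blue external drive, a flat rounded slab 92 mm (its x) by 52 mm (its y) by 10 mm (its z); it starts lying flat across the mouth of one of the jars, so that it can be gripped across its 52 mm width
- notebook_top (a point): centre of the upper face of the tan notebook that lies on the desk and does not move: 148 mm (its x) by 104 mm (its y), 15 mm thick. z up
- phone: bystander: black phone lying face up, 148 x 71 x 9 mm, origin at the centre of its underside
There are look-alikes about, which are no part of the job. Of the things that look like the part that bears drive_mid, the largest one is meant.

How it is judged:
By the outcome, as a careful person would: the job done as asked, in the order asked, and still so for the second after the job is handed in, with the robot touching nothing.
Of stopper_red, stopper_yellow, stopper_blue, stopper_green only 2 to 4 are there at a start; the rules pass over those that are not, and their reading is None.
At some moment in a run one of stopper_red, stopper_yellow, stopper_blue, stopper_green may be knocked a few centimetres aside while the robot is not near it.
It also fails if it takes over 210 s, if anything falls off the work surface, if the arm or the gripper's body presses on something with over 40 N, if the wrist force passes 120 N, or if a joint passes its speed limit or range.

## Working session

There is one attempt and no reset: what is moved stays moved. The work goes in short steps, Python scripts to look and compute and a tool call to move; the robot and the scene stay as the last step left them, time stands still between calls to the robot, and variables do not carry over. Pictures are saved under pics/ and viewed, at most 14 in all, crops included, and the job is handed in when it is done.

Besides the shell and the picture viewer there is one more tool, called after "Request:" by a JSON object that holds its "fn" and its "kwargs". servo_tool: Moves the arm, as the interface text tells. Its arguments: {"type":"object","properties":{"rows":{"type":"array","items":{"type":"number"}},"gripper":{"type":"number"},"grip_force":{"type":"number"}},"required":["rows"]}

```bash
mkdir -p pics
python3 - <<'E'
from cell import robot
import cv2,numpy as np
for n in ("side","top"):
    c=robot.capture(n); cv2.imwrite(f"pics/{n}0.png",c["color"][:,:,::-1]); print(n,c["intrinsics"].tolist(),np.round(c["T"],3).tolist())
s=robot.read_state(); print(s["time_s"],s["ee_pos"],s["tool_rot"],s["opening"])
E
```

```text
side [[434.52403402406196, 0.0, 256.1531209055233], [0.0, 434.52403402406196, 190.88379336207163], [0.0, 0.0, 1.0]] [[-0.942, -0.189, 0.277, 136.47], [-0.334, 0.47, -0.817, 993.677], [0.024, -0.862, -0.506, 687.882], [0.0, 0.0, 0.0, 1.0]]
top [[459.75092426130414, 0.0, 253.46062549814522], [0.0, 459.75092426130414, 194.96947613351585], [0.0, 0.0, 1.0]] [[-0.017, -0.995, 0.099, 354.743], [-1.0, 0.015, -0.016, 47.69], [0.014, -0.099, -0.995, 1328.092], [0.0, 0.0, 0.0, 1.0]]
0.1 [ 207.88498137 -615.25613179  230.47392363] [ 9.86763109e-01  1.62165988e-01 -1.48018043e-04 -8.58416025e-04] 85.38799262360814
```

Run:
```python
import cv2
for n in ("side","top"):
    cv2.imwrite(f"pics/{n}0b.png",cv2.resize(cv2.imread(f"pics/{n}0.png"),(800,600),interpolation=cv2.INTER_CUBIC))
```

```text
(no output)
```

View pics/side0b.png

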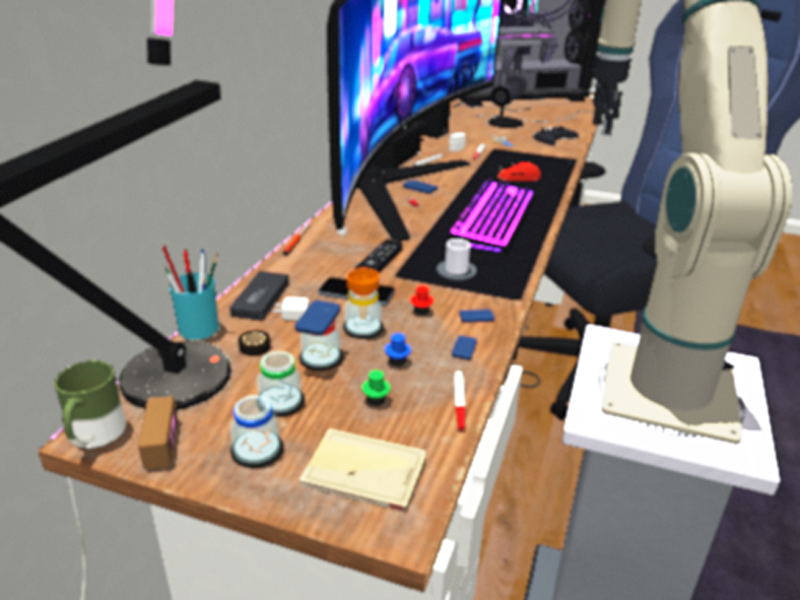

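View pics/top0b.png

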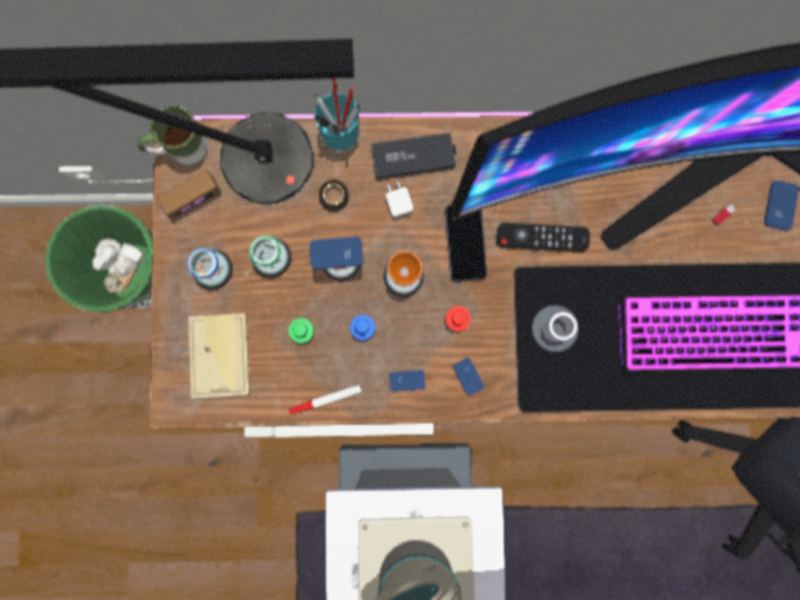

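Side: the jars run from blue (px 255,430), green (280,380), red with the drive on it (320,340) to yellow with the funnel (364,300). The stoppers are green, blue and red, and yellow is absent. The stand is at (457,260) and the notebook at (365,467). The top view agrees.

```bash
cat > h.py <<'E'
import cv2,numpy as np
from cell import robot
def cap(n,save=None):
    c=robot.capture(n)
    if save: cv2.imwrite(save,c["color"][:,:,::-1])
    c["hsv"]=cv2.cvtColor(c["color"],cv2.COLOR_RGB2HSV); return c
def ray(c,u,v):
    K=c["intrinsics"];T=np.asarray(c["T"]);d=T[:3,:3]@np.array([(u-K[0,2])/K[0,0],(v-K[1,2])/K[1,1],1]);return T[:3,3],d/np.linalg.norm(d)
def plane(c,u,v,z):
    o,d=ray(c,u,v);return o+d*(z-o[2])/d[2]
def proj(c,p):
    T=np.asarray(c["T"]);q=c["intrinsics"]@(T[:3,:3].T@(np.asarray(p,float)-T[:3,3]));return q[:2]/q[2]
def tri(r1,r2):
    (o1,d1),(o2,d2)=r1,r2;A=np.stack([d1,-d2],1);s=np.linalg.lstsq(A,o2-o1,rcond=None)[0]
    a,b=o1+s[0]*d1,o2+s[1]*d2;return (a+b)/2,np.linalg.norm(a-b)
H=dict(red=((172,6),150,110),orange=((7,16),150,110),yellow=((20,32),110,110),green=((55,80),110,70),blue=((105,118),130,120),navy=((104,120),90,40))
def blobs(c,col,amin=25,roi=None):
    (a,b),s,v=H[col];h=c["hsv"];hh=h[...,0]
    m=((hh>=a)&(hh<=b)) if a<=b else ((hh>=a)|(hh<=b))
    m=(m&(h[...,1]>=s)&(h[...,2]>=v)).astype(np.uint8)
    n,l,st,ce=cv2.connectedComponentsWithStats(m)
    return [(*np.round(ce[i],1).tolist(),st[i].tolist()) for i in np.argsort(-st[:,4]) if i and st[i,4]>=amin]
E
python3 - <<'E'
from h import *
import pickle
for n in("side","top"):
    c=cap(n)
    for k in H: print(n,k,[b for b in blobs(c,k) ][:9])
E
```

```text
side red [(332.8, 110.0, [319, 103, 27, 13, 274]), (269.6, 190.0, [262, 182, 16, 15, 162]), (294.5, 267.2, [291, 261, 7, 15, 83]), (187.0, 155.9, [182, 150, 10, 12, 32]), (109.7, 170.4, [105, 158, 11, 26, 29]), (119.0, 166.8, [118, 161, 3, 13, 25])]
side orange [(345.5, 260.0, [329, 225, 40, 92, 1460]), (500.9, 177.9, [479, 151, 33, 61, 832]), (349.9, 206.6, [338, 193, 32, 24, 403]), (355.9, 330.0, [338, 297, 32, 54, 390]), (232.0, 179.0, [221, 171, 23, 18, 335]), (481.4, 201.6, [473, 190, 22, 20, 210]), (332.2, 375.8, [326, 367, 12, 17, 127]), (100.3, 281.3, [90, 266, 19, 28, 124]), (176.7, 341.3, [165, 334, 25, 17, 89])]
side yellow [(231.9, 192.1, [223, 186, 19, 11, 88])]
side green [(240.3, 246.3, [232, 237, 18, 19, 232]), (177.4, 238.8, [167, 235, 21, 8, 71])]
side blue [(224.7, 51.4, [217, 0, 26, 131, 1471]), (283.1, 50.1, [264, 28, 45, 44, 525]), (203.0, 202.4, [190, 193, 27, 19, 313]), (243.1, 81.4, [235, 67, 20, 31, 202]), (254.3, 222.1, [247, 214, 16, 16, 176]), (296.8, 221.9, [290, 216, 14, 13, 125]), (304.6, 201.8, [295, 199, 20, 6, 97]), (162.8, 269.0, [151, 262, 24, 11,
[... 818 characters left out ...]
11, 83]), (44.3, 233.0, [38, 229, 16, 9, 68]), (117.8, 354.7, [112, 352, 13, 6, 46])]
top yellow []
top green [(192.2, 211.4, [185, 204, 15, 16, 187])]
top blue [(394.4, 88.4, [296, 44, 216, 91, 3132]), (474.0, 92.1, [429, 85, 83, 16, 397]), (213.2, 161.9, [200, 153, 31, 18, 303]), (231.6, 209.3, [225, 202, 15, 16, 187]), (299.3, 241.5, [292, 231, 16, 20, 119]), (260.7, 243.5, [251, 238, 19, 11, 116])]
top navy [(398.3, 82.8, [295, 42, 217, 93, 5426]), (472.2, 92.4, [424, 84, 88, 18, 566]), (214.6, 161.6, [199, 152, 33, 20, 542]), (499.8, 131.0, [490, 117, 21, 30, 464]), (299.4, 240.7, [291, 230, 18, 22, 228]), (259.9, 243.2, [250, 238, 21, 12, 220]), (231.6, 209.4, [224, 202, 16, 16, 208])]
```

Run:
```python
from h import *
t=cap("top");s=cap("side")
g=lambda p,q:tri(ray(t,*p),ray(s,*q))
r=lambda x:np.round(x,1).tolist()
for n,p,q in (("red",(292.6,203.7),(269.6,190)),("green",(192.2,211.4),(240.3,246.3)),("blue",(231.6,209.3),(254.3,222.1)),("drive",(214.6,161.6),(202.9,202.9)),):
    x,e=g(p,q);print(n,r(x),round(e,1), "plane", r(plane(t,*p,{"drive":87}.get(n,32))))
k=.64
for n,u,v,z in (("jblue",207,263,80),("jgreen",268,252,80),("jred?",338,255,80),("funnelrim",405,268,111),("stand",563,325,68)): print(n,r(plane(t,u*k,v*k,z)))
for n,u,v,z in (("jblue",253,410,80),("jgreen",280,365,80),("funnelrim",363,277,111),("stand",457,243,68)): print("s",n,r(plane(s,u*k,v*k,z)))
# notebook
h=t["hsv"];m=((h[...,0]>18)&(h[...,0]<35)&(h[...,1]>40)&(h[...,2]>140)).astype(np.uint8)
n,l,st,ce=cv2.connectedComponentsWithStats(m);i=1+np.argmax(st[1:,4]);(cx,cy),wh,a=cv2.minAreaRect(np.argwhere(l==i)[:,::-1].astype(np.float32))
b=cv2.boxPoints(((cx,cy),wh,a));print("nb",r([cx,cy]),r(plane(t,cx,cy,15)),[r(plane(t,*q,15)) for q in b])
# drive rect
h=t["hsv"];m=((h[...,0]>=104)&(h[...,0]<=120)&(h[...,1]>=90)&(h[...,2]>=40)).astype(np.uint8)
n,l,st,ce=cv2.connectedComponentsWithStats(m);i=l[162,214];b=cv2.boxPoints(cv2.minAreaRect(np.argwhere(l==i)[:,::-1].astype(np.float32)));print("drive box",[r(plane(t,*q,90)) for q in b])
```

```text
red [457.8, -82.6, 34.0] 2.6 plane [456.7, -83.1, 32.0]
green [440.7, 201.1, 31.9] 2.9 plane [439.3, 200.7, 32.0]
blue [444.6, 90.0, 31.6] 2.2 plane [443.5, 89.7, 32.0]
drive [572.0, 133.1, 87.2] 2.4 plane [570.9, 132.7, 87.0]
jblue [556.7, 357.5, 80.0]
jgreen [574.7, 251.1, 80.0]
jred? [567.6, 128.5, 80.0]
funnelrim [538.2, 12.1, 111.0]
stand [439.0, -266.0, 68.0]
s jblue [555.7, 372.7, 80.0]
s jgreen [571.1, 266.6, 80.0]
s funnelrim [538.6, 16.5, 111.0]
s stand [442.0, -268.9, 68.0]
nb [139.5, 227.4] [397.3, 352.1, 15.0] [[470.6, 409.0, 15.0], [474.0, 303.5, 15.0], [324.7, 295.9, 15.0], [321.6, 400.2, 15.0]]
drive box [[591.1, 177.4, 90.0], [597.2, 90.3, 90.0], [549.2, 86.9, 90.0], [543.2, 173.7, 90.0]]
```

Request:
{"fn": "servo_tool", "kwargs": {"rows": [0,0,0,0,0,-0.178,0,0,0,0,0,-0.178,0,0,0,0,0,-0.178,0,0,0,0,0,-0.178,0,0,0,0,0,-0.178], "gripper": 1}}

```text
time_s: 0.92
ee_pos: [207.9, -615.7, 231.2]
tool_rot: [0.819, 0.573, -0.0, -0.0]
ft_force: [-0.1, -0.8, 0.1]
opening: 85.6
gripper_force: 0.0
```

Request:
{"fn": "servo_tool", "kwargs": {"rows": [0,0,0,0,0,-0.178,0,0,0,0,0,-0.178,36.5,24.2,0,0,0,0,36.5,24.2,0,0,0,0,36.5,24.2,0,0,0,0]}}

```text
time_s: 1.55
ee_pos: [281.1, -505.1, 231.3]
tool_rot: [0.707, 0.707, 0.0, 0.0]
ft_force: [0.5, -0.2, 0.4]
opening: 85.6
gripper_force: 0.0
```

Request:
{"fn": "servo_tool", "kwargs": {"rows": [36.5,24.2,0,0,0,0,36.5,24.2,0,0,0,0,36.5,24.2,0,0,0,0,36.5,24.2,0,0,0,0,36.5,24.2,0,0,0,0]}}

```text
time_s: 2.17
ee_pos: [402.1, -322.6, 231.5]
tool_rot: [0.707, 0.707, -0.0, 0.0]
ft_force: [0.1, -0.7, 0.1]
opening: 85.2
gripper_force: 0.0
```

Request:
{"fn": "servo_tool", "kwargs": {"rows": [36.5,24.2,0,0,0,0,36.5,24.2,0,0,0,0,40,0,0,0,0,0,40,0,0,0,0,0,0,0,0,0,0,0]}}

```text
time_s: 2.8
ee_pos: [449.9, -167.2, 231.6]
tool_rot: [0.705, 0.71, 0.0, -0.0]
ft_force: [0.5, -0.2, -0.2]
opening: 85.3
gripper_force: 0.0
```

```bash
cat >> h.py <<'E'
from scipy.spatial.transform import Rotation as R
def st():
    s=robot.read_state();M=R.from_quat(s["tool_rot"]).as_matrix();print("t",round(s["time_s"],2),"tcp",np.round(s["ee_pos"],1),"x",np.round(M[:,0],3),"z",np.round(M[:,2],3),"op",round(s["opening"],1),"F",np.round(s["ft_force"],1),"gf",round(s["gripper_force"],1));return np.array(s["ee_pos"]),M
def go(x,y,z,yaw=None):
    "remaining shift in tool axes (before any turn)"
    p,M=st();print("need",np.round(M.T@(np.array([x,y,z])-p),1),"tilt fix (tool rotvec)",np.round(R.from_matrix(M.T@np.array([[0,1,0],[1,0,0],[0,0,-1.]])).as_rotvec(),4))
E
python3 -c "
from h import *
go(538,14,180)
c=cap('wrist','pics/w1.png');print(np.round(c['T'],3).tolist(),c['intrinsics'][0])"
```

```text
t 2.8 tcp [ 449.9 -167.2  231.6] x [-0.007  1.     0.001] z [ 0.     0.001 -1.   ] op 85.3 F [ 0.5 -0.2 -0.2] gf 0.0
need [180.5  89.4  51.8] tilt fix (tool rotvec) [ 0.0002 -0.0011  0.0069]
[[1.0, 0.007, 0.003, 449.457], [0.007, -0.947, -0.321, -85.632], [0.001, 0.321, -0.947, 374.105], [0.0, 0.0, 0.0, 1.0]] [286.3484502    0.         253.07292347]
```

View pics/w1.png

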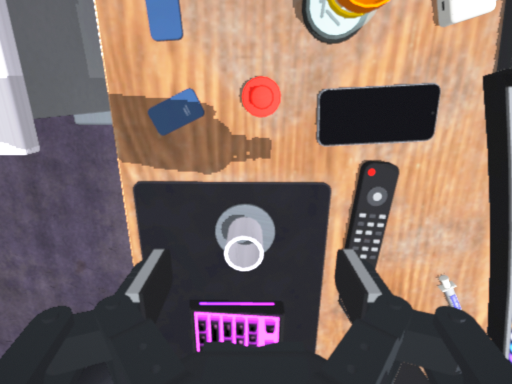

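Wrist view: the stand rim ring is centred near (244,253), the red stopper at (262,97), and the yellow jar with the funnel is at the top edge.

Request:
{"fn": "servo_tool", "kwargs": {"rows": [35,14,0,0,0,0.007,35,14,0,0,0,0,35,14,0,0,0,0,35,14,0,0,0,0,0,0,0,0,0,0]}}

```text
time_s: 3.48
ee_pos: [507.7, -28.9, 231.4]
tool_rot: [0.708, 0.706, 0.001, 0.0]
ft_force: [0.0, -1.0, -0.3]
opening: 85.7
gripper_force: 0.0
```

Run:
```python
from h import *
# stand from w1 (pose as measured then)
img=cv2.imread("pics/w1.png");hsv=cv2.cvtColor(img,cv2.COLOR_BGR2HSV)
m=((hsv[...,2]>225)&(hsv[...,1]<40)).astype(np.uint8);n,l,s,ce=cv2.connectedComponentsWithStats(m)
c=cap('wrist','pics/w2.png')
c1=dict(intrinsics=c["intrinsics"],T=np.array([[1.0,.007,.003,449.457],[.007,-.947,-.321,-85.632],[.001,.321,-.947,374.105],[0,0,0,1]]))
for i in range(1,n):
    x,y,w,h,a=s[i]
    if a>60 and 200<ce[i][0]<290 and 200<ce[i][1]<300:
        e=cv2.fitEllipse(np.argwhere(l==i)[:,::-1].astype(np.float32)); print("stand",s[i],np.round(e[0],1),np.round(e[1],1),plane(c1,x+w/2-.5,y+h/2-.5,68).round(1), plane(c1,x-.5,e[0][1],68).round(1),plane(c1,x+w-.5,e[0][1],68).round(1))
print("redst",plane(c1,262,97,40).round(1))
go(538,14,180)
for k in H: print(k,blobs(c,k,150)[:4])
```

```text
stand [224 236  40  35 430] [243.5 253. ] [31.9 36. ] [ 439.4 -266.1   68. ] [ 415.1 -266.3   68. ] [ 463.7 -266.    68. ]
redst [459.5 -86.5  40. ]
t 3.52 tcp [506.8 -31.  231.2] x [ 0.005  1.    -0.   ] z [ 0. -0. -1.] op 85.1 F [-0.8  0.2 -0.1] gf 0.0
need [45.2 30.9 51.2] tilt fix (tool rotvec) [ 0.0003  0.0003 -0.0053]
red [(215.2, 208.3, [198, 192, 35, 34, 918])]
orange [(289.0, 143.9, [257, 111, 64, 64, 2829]), (17.0, 9.4, [2, 0, 35, 19, 374])]
yellow []
green []
blue [(327.4, 28.4, [299, 0, 59, 60, 3123]), (196.5, 62.8, [177, 41, 40, 44, 1361]), (141.8, 215.5, [119, 198, 48, 36, 944]), (407.5, 296.1, [398, 281, 20, 29, 170])]
navy [(326.5, 29.1, [297, 0, 61, 62, 3392]), (126.9, 133.2, [108, 108, 38, 52, 1405]), (196.5, 62.8, [177, 41, 40, 44, 1393]), (142.4, 215.3, [118, 197, 49, 37, 1062])]
```

View pics/w2.png

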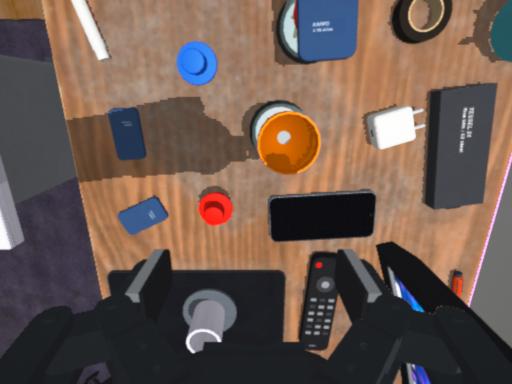

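Here the funnel rim is centred near (288.5,142.5), the red stopper at (215,208), the blue stopper at (196,63) and the drive at (328,29).

Run:
```python
from h import *
c=cap('wrist')
(b,*_)=blobs(c,"orange",500);x,y,w,h,a=b[2];cy=y+h/2-.5
p=plane(c,x+w/2-.5,cy,111);print(p.round(1),[plane(c,u,cy,111).round(1) for u in (x-.5,x+w-.5)])
go(p[0],p[1],180)
```

```text
[540.5  11.9 111. ] [array([511.3,  12. , 111. ]), array([569.7,  11.7, 111. ])]
t 3.58 tcp [506.2 -32.2 231.1] x [ 0.007  1.    -0.001] z [-0.001 -0.001 -1.   ] op 85.3 F [-0.1 -0.5  0.6] gf 0.0
need [44.4 34.  51. ] tilt fix (tool rotvec) [-0.0005  0.001  -0.0072]
```

Request:
{"fn": "servo_tool", "kwargs": {"rows": [22.2,17,25,0,0,0,22.2,17,25,0,0,-0.006,0,0,20,0,0,0,0,0,20,0,0,0,0,0,10,0,0,0]}}

```text
time_s: 4.2
ee_pos: [539.8, 11.0, 130.2]
tool_rot: [0.708, 0.706, -0.001, -0.0]
ft_force: [0.4, -0.1, 0.3]
opening: 85.1
gripper_force: 0.0
```

Request:
{"fn": "servo_tool", "kwargs": {"rows": [0,0,14,0,0,0,0,0,14,0,0,0,0,0,12,0,0,0,0,0,10,0,0,0,0,0,0,0,0,0]}}

```text
time_s: 4.82
ee_pos: [540.0, 13.4, 80.5]
tool_rot: [0.707, 0.707, -0.001, -0.0]
ft_force: [-0.1, 0.2, -0.3]
opening: 85.1
gripper_force: 0.0
```

Request:
{"fn": "servo_tool", "kwargs": {"rows": [0,0,0,0,0,0,0,0,0,0,0,0,0,0,0,0,0,0,0,0,0,0,0,0,0,0,0,0,0,0], "gripper": 0.55, "grip_force": 25}}

```text
time_s: 5.45
ee_pos: [540.8, 13.4, 81.7]
tool_rot: [0.707, 0.707, 0.0, 0.0]
ft_force: [-1.0, -0.5, 5.0]
opening: 57.0
gripper_force: 26.6
```

Request:
{"fn": "servo_tool", "kwargs": {"rows": [0,0,0,0,0,0,0,0,0,0,0,0,0,0,0,0,0,0,0,0,0,0,0,0,0,0,0,0,0,0]}}

```text
time_s: 6.08
ee_pos: [540.7, 13.4, 81.7]
tool_rot: [0.707, 0.707, 0.0, 0.0]
ft_force: [-1.2, 0.5, 6.0]
opening: 57.3
gripper_force: 26.6
```

```bash
python3 -c "
from h import *
go(540.5,11.9,79)
c=cap('side');x=cv2.resize(c['color'][140:290,130:330,::-1],(800,600),interpolation=cv2.INTER_CUBIC);cv2.imwrite('pics/s2.png',x)"
```

```text
t 6.08 tcp [540.7  13.4  81.7] x [0. 1. 0.] z [ 0.001  0.    -1.   ] op 57.3 F [-1.2  0.5  6. ] gf 26.6
need [-1.5 -0.2  2.7] tilt fix (tool rotvec) [ 0.0006 -0.     -0.    ]
```

View pics/s2.png

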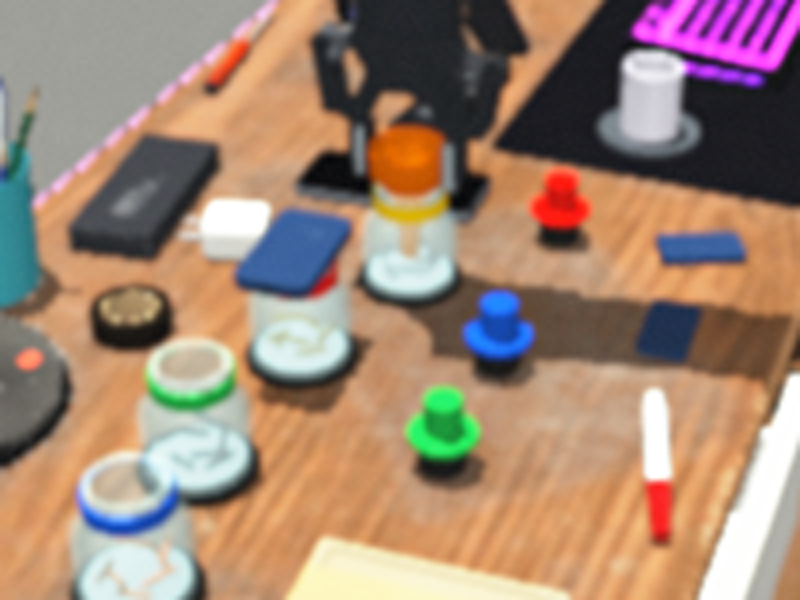

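The funnel is gripped between both fingers at its collar, and the other objects are unmoved.

Request:
{"fn": "servo_tool", "kwargs": {"rows": [0,0,-8,0,0,0,0,0,-20,0,0,0,0,0,-30,0,0,0,0,0,-30,0,0,0,0,0,0,0,0,0]}}

```text
time_s: 6.75
ee_pos: [542.1, 13.5, 171.5]
tool_rot: [0.707, 0.707, 0.002, 0.002]
ft_force: [-0.1, 0.5, -1.2]
opening: 57.2
gripper_force: 26.9
```

Request:
{"fn": "servo_tool", "kwargs": {"rows": [-20,-10,0,0,0,0,-34,-20,0,0,0,0,-34,-20,0,0,0,0,-34,-20,0,0,0,0,-34,-20,0,0,0,0]}}

```text
time_s: 7.38
ee_pos: [449.1, -143.6, 168.5]
tool_rot: [0.707, 0.707, -0.0, -0.001]
ft_force: [0.7, 0.1, -1.0]
opening: 57.3
gripper_force: 26.9
```

Request:
{"fn": "servo_tool", "kwargs": {"rows": [-34,-11,0,0,0,0,-34,0,0,0,0,0,-34,0,0,0,0,0,-20,0,0,0,0,0,0,0,0,0,0,0]}}

```text
time_s: 8.0
ee_pos: [438.9, -265.4, 168.6]
tool_rot: [0.708, 0.706, -0.0, -0.001]
ft_force: [0.5, 1.1, -0.7]
opening: 57.5
gripper_force: 26.9
```

```bash
python3 -c "
from h import *
go(439.4,-264.6,69.7)
s=cap('side');t=cap('top')
f=[max(blobs(c,'orange',30),key=lambda b:b[2][4] if r[0]<b[0]<r[1] and r[2]<b[1]<r[3] else 0) for c,r in((s,(260,330,80,180)),(t,(310,400,150,240)))]
print(f,tri(ray(s,*f[0][:2]),ray(t,*f[1][:2])))
"
```

```text
t 8.0 tcp [ 438.9 -265.4  168.6] x [0.003 1.    0.001] z [-0.001  0.001 -1.   ] op 57.5 F [ 0.5  1.1 -0.7] gf 26.9
need [ 0.8  0.6 98.9] tilt fix (tool rotvec) [-0.0009 -0.0005 -0.0025]
[(294.6, 124.9, [287, 115, 17, 29, 297]), (364.5, 205.1, [360, 195, 10, 21, 104])] (array([ 437.91503857, -248.18001487,  183.55641579]), np.float64(1.0117506819004602))
```

Request:
{"fn": "servo_tool", "kwargs": {"rows": [0.5,0.5,15,0,0,0,0,0,20,0,0,0,0,0,20,0,0,0,0,0,15,0,0,0,0,0,5,0,0,0]}}

```text
time_s: 8.72
ee_pos: [439.6, -263.1, 93.1]
tool_rot: [0.707, 0.708, -0.0, -0.001]
ft_force: [0.0, -0.1, -1.2]
opening: 56.8
gripper_force: 26.9
```

Request:
{"fn": "servo_tool", "kwargs": {"rows": [0,0,6,0,0,0,0,0,6,0,0,0,0,0,6,0,0,0,0,0,4,0,0,0,0,0,0,0,0,0]}}

```text
time_s: 9.35
ee_pos: [439.8, -264.1, 72.1]
tool_rot: [0.707, 0.707, -0.0, -0.0]
ft_force: [-0.9, 0.5, -0.3]
opening: 57.3
gripper_force: 26.9
```

Request:
{"fn": "servo_tool", "kwargs": {"rows": [0,0,1,0,0,0,0,0,1,0,0,0,0,0,0,0,0,0,0,0,0,0,0,0,0,0,0,0,0,0]}}

```text
time_s: 9.98
ee_pos: [439.7, -264.5, 70.6]
tool_rot: [0.707, 0.707, -0.0, 0.0]
ft_force: [-2.8, -1.8, 6.4]
opening: 57.0
gripper_force: 27.4
```

Request:
{"fn": "servo_tool", "kwargs": {"rows": [0,0,0,0,0,0,0,0,0,0,0,0,0,0,0,0,0,0,0,0,0,0,0,0,0,0,-5,0,0,0], "gripper": 1}}

```text
time_s: 10.6
ee_pos: [439.8, -263.9, 75.2]
tool_rot: [0.707, 0.707, -0.0, -0.0]
ft_force: [0.8, -0.5, 0.1]
opening: 85.2
gripper_force: 0.0
```

Request:
{"fn": "servo_tool", "kwargs": {"rows": [0,0,-20,0,0,0,0,0,-30,0,0,0,0,0,-40,0,0,0,0,0,-40,0,0,0,0,0,-25,0,0,0]}}

```text
time_s: 11.22
ee_pos: [440.5, -264.3, 232.7]
tool_rot: [0.707, 0.707, 0.0, 0.001]
ft_force: [-0.3, 0.5, 0.1]
opening: 85.5
gripper_force: 0.0
```

Request:
{"fn": "servo_tool", "kwargs": {"rows": [40,10,0,0,0,0,40,10,0,0,0,0,40,10,0,0,0,0,40,10,0,0,0,0,40,20,0,0,0,0]}}

```text
time_s: 11.85
ee_pos: [499.7, -63.1, 230.7]
tool_rot: [0.707, 0.707, -0.0, 0.0]
ft_force: [-0.4, 0.4, 0.3]
opening: 85.1
gripper_force: 0.0
```

Request:
{"fn": "servo_tool", "kwargs": {"rows": [40,15,0,0,0,0,40,15,0,0,0,0,30,15,0,0,0,0,0,0,0,0,0,0,0,0,0,0,0,0]}}

```text
time_s: 12.48
ee_pos: [544.5, 45.0, 230.3]
tool_rot: [0.707, 0.707, -0.001, 0.0]
ft_force: [-0.1, -0.8, 0.4]
opening: 85.5
gripper_force: 0.0
```

Run:
```python
from h import *
go(570.5,132,180)
c=cap('wrist','pics/w3.png');t=cap('top')
for k in H: print(k,blobs(c,k,150)[:4])
print([b for b in blobs(t,'orange',30) if b[0]>300])
for b in blobs(c,"navy",1500)[:1]:
    u,v=map(int,b[:2]);h=c["hsv"];m=((h[...,0]>=104)&(h[...,0]<=120)&(h[...,1]>=90)&(h[...,2]>=40)).astype(np.uint8)
    l=cv2.connectedComponents(m)[1];bx=cv2.minAreaRect(np.argwhere(l==l[v,u])[:,::-1].astype(np.float32))
    q=np.array([plane(c,*p,90) for p in cv2.boxPoints(bx)]);print("drive",bx,q.round(1).tolist(),q.mean(0).round(1))
```

```text
t 12.47 tcp [544.5  45.  230.3] x [ 0.     1.    -0.001] z [-0.001 -0.001 -1.   ] op 85.5 F [-0.1 -0.8  0.4] gf 0.0
need [87.  26.  50.2] tilt fix (tool rotvec) [-0.0007  0.001  -0.0004]
red [(190.6, 259.1, [175, 244, 33, 33, 845]), (36.1, 24.6, [20, 2, 34, 46, 632])]
orange [(6.4, 23.4, [0, 0, 18, 42, 426])]
yellow [(251.9, 191.5, [226, 181, 48, 40, 258])]
green [(156.5, 23.5, [136, 0, 42, 48, 1579])]
blue [(283.0, 87.4, [254, 37, 56, 105, 5240]), (169.4, 130.1, [152, 112, 37, 37, 974]), (121.4, 261.4, [102, 246, 42, 32, 695]), (110.8, 201.2, [97, 190, 27, 21, 429])]
navy [(282.8, 88.1, [253, 37, 58, 106, 5499]), (107.6, 187.9, [90, 166, 35, 46, 1202]), (170.0, 130.1, [151, 111, 38, 39, 1145]), (122.8, 260.8, [101, 244, 45, 34, 866])]
[(363.0, 207.9, [352, 197, 22, 22, 371])]
drive ((282.96978759765625, 89.3056640625), (104.16246032714844, 56.7290153503418), 87.51044464111328) [[544.1, 174.3, 90.0], [593.8, 176.2, 90.0], [604.0, 85.4, 90.0], [548.4, 83.0, 90.0]] [572.6 129.8  90. ]
```

View pics/w3.png

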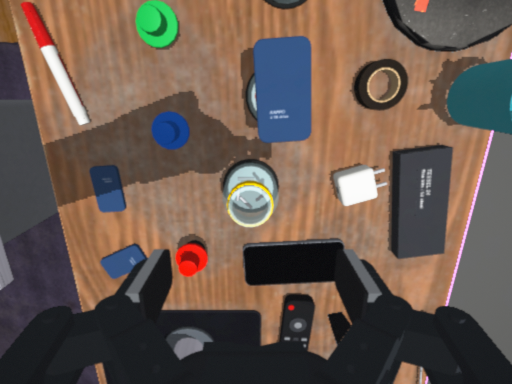

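The drive is centred at (283,89) across the red jar. The yellow jar is now open at (250,205).

Request:
{"fn": "servo_tool", "kwargs": {"rows": [30,9,10,0,0,0,30,9,20,0,0,0,26,9,25,0,0,0,0,0,25,0,0,-0.06,0,0,20,0,0,0]}}

```text
time_s: 13.2
ee_pos: [571.6, 130.7, 129.3]
tool_rot: [0.686, 0.728, -0.001, -0.0]
ft_force: [-0.4, 0.2, -0.5]
opening: 85.2
gripper_force: 0.0
```

Request:
{"fn": "servo_tool", "kwargs": {"rows": [0,0,15,0,0,0,0,0,15,0,0,0,0,0,13,0,0,0,0,0,10,0,0,0,0,0,0,0,0,0]}}

```text
time_s: 13.82
ee_pos: [571.6, 131.8, 76.6]
tool_rot: [0.686, 0.728, -0.001, -0.0]
ft_force: [-1.0, 0.3, -0.2]
opening: 85.2
gripper_force: 0.0
```

Request:
{"fn": "servo_tool", "kwargs": {"rows": [0,0,0,0,0,0,0,0,0,0,0,0,0,0,0,0,0,0,0,0,0,0,0,0,0,0,0,0,0,0], "gripper": 0.5, "grip_force": 25}}

```text
time_s: 14.45
ee_pos: [572.4, 132.1, 78.0]
tool_rot: [0.686, 0.728, 0.0, 0.0]
ft_force: [-0.5, -0.2, 4.9]
opening: 51.2
gripper_force: 26.8
```

Request:
{"fn": "servo_tool", "kwargs": {"rows": [0,0,0,0,0,0,0,0,0,0,0,0,0,0,0,0,0,0,0,0,0,0,0,0,0,0,0,0,0,0]}}

```text
time_s: 15.08
ee_pos: [572.4, 132.0, 78.0]
tool_rot: [0.686, 0.728, 0.0, 0.0]
ft_force: [-0.4, -0.5, 6.6]
opening: 51.4
gripper_force: 26.8
```

```bash
python3 -c "
from h import *
go(571.5,131,77)
c=cap('side');x=cv2.resize(c['color'][140:290,130:330,::-1],(800,600),interpolation=cv2.INTER_CUBIC);cv2.imwrite('pics/s3.png',x)"
```

```text
t 15.07 tcp [572.4 132.   78. ] x [-0.06   0.998  0.   ] z [ 0.001  0.    -1.   ] op 51.4 F [-0.4 -0.5  6.6] gf 26.8
need [-1. -1.  1.] tilt fix (tool rotvec) [ 0.0011 -0.0002  0.06  ]
```

View pics/s3.png

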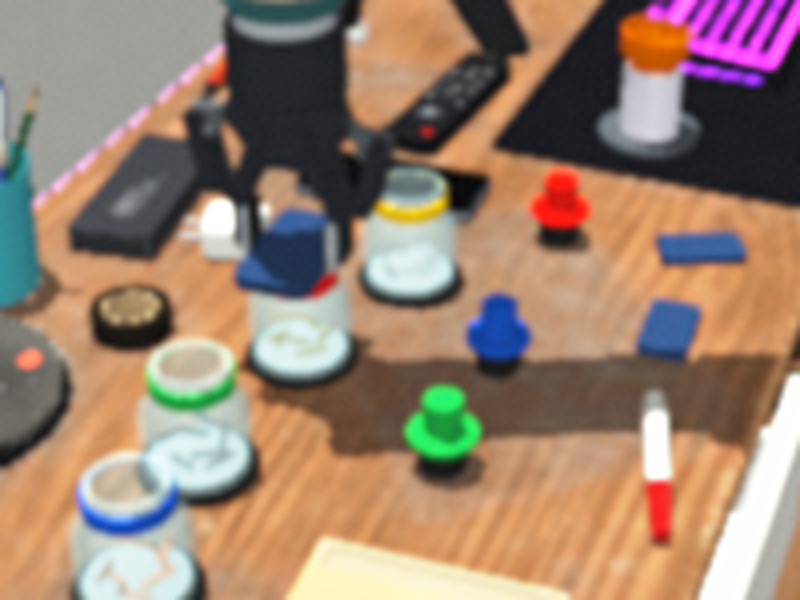

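The drive is gripped flat, and in the background the funnel hangs upright in the stand.

Request:
{"fn": "servo_tool", "kwargs": {"rows": [0,0,-8,0,0,0,0,0,-20,0,0,0,0,0,-25,0,0,0,0,0,-20,0,0,0,0,0,0,0,0,0]}}

```text
time_s: 15.75
ee_pos: [573.0, 132.2, 151.8]
tool_rot: [0.686, 0.728, 0.001, 0.001]
ft_force: [0.8, -0.4, -0.3]
opening: 51.2
gripper_force: 26.3
```

Request:
{"fn": "servo_tool", "kwargs": {"rows": [15,-10,0,0,0,0,27,-19,0,0,0,0,27,-19,0,0,0,0,27,-19,0,0,0,0,27,-19,0,0,0,0]}}

```text
time_s: 16.38
ee_pos: [476.1, 251.0, 149.2]
tool_rot: [0.685, 0.728, -0.001, -0.001]
ft_force: [-0.1, 0.5, -0.1]
opening: 51.3
gripper_force: 26.3
```

Request:
{"fn": "servo_tool", "kwargs": {"rows": [27,-19,0,0,0,0,27,-19,0,0,0,0,27,-19,0,0,0,0,27,-17.4,0,0,0,0,0,0,0,0,0,0]}}

```text
time_s: 17.0
ee_pos: [394.0, 355.9, 149.6]
tool_rot: [0.683, 0.73, -0.001, -0.001]
ft_force: [-0.2, 0.1, -1.1]
opening: 51.2
gripper_force: 26.3
```

```bash
python3 -c "
from h import *
go(398,353,13)
s=cap('side');t=cap('top')
print(blobs(s,'navy',100)[-8:]);x=cv2.resize(s['color'][180:330,130:330,::-1],(800,600),interpolation=cv2.INTER_CUBIC);cv2.imwrite('pics/s4.png',x)"
```

```text
t 17.0 tcp [394.  355.9 149.6] x [-0.067  0.998  0.001] z [-0.003  0.001 -1.   ] op 51.2 F [-0.2  0.1 -1.1] gf 26.3
need [ -3.3   4.2 136.5] tilt fix (tool rotvec) [-0.0028 -0.001   0.0667]
[(498.5, 74.9, [483, 39, 29, 67, 634]), (297.4, 45.3, [281, 29, 37, 35, 603]), (412.0, 117.7, [399, 90, 24, 53, 581]), (226.2, 10.1, [216, 0, 26, 26, 438]), (296.7, 222.1, [290, 216, 14, 14, 146]), (162.5, 269.0, [150, 261, 25, 13, 125]), (255.2, 219.6, [250, 212, 11, 17, 124]), (304.8, 201.5, [295, 199, 21, 6, 118])]
```

View pics/s4.png

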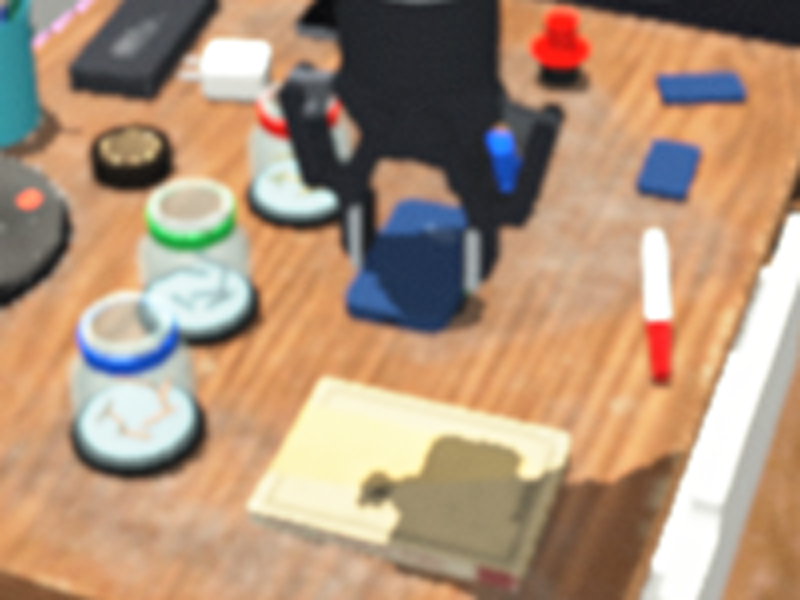

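The drive hangs flat above the notebook, and the red jar is open behind it.

Request:
{"fn": "servo_tool", "kwargs": {"rows": [0,0,10,0,0,0,0,0,25,0,0,0,0,0,30,0,0,0,0,0,30,0,0,0,0,0,15,0,0,0]}}

```text
time_s: 17.73
ee_pos: [397.7, 351.0, 38.3]
tool_rot: [0.686, 0.727, -0.002, 0.0]
ft_force: [0.3, -0.2, -0.6]
opening: 51.3
gripper_force: 26.3
```

Request:
{"fn": "servo_tool", "kwargs": {"rows": [0,0,8,0,0,0,0,0,4,0,0,0,0,0,0,0,0,0,0,0,0,0,0,0,0,0,0,0,0,0]}}

```text
time_s: 18.35
ee_pos: [398.4, 353.1, 28.9]
tool_rot: [0.686, 0.728, 0.001, 0.0]
ft_force: [0.0, -0.1, -0.4]
opening: 50.8
gripper_force: 26.3
```

```bash
python3 -c "
from h import *
go(398,353,13)"
```

```text
t 18.35 tcp [398.4 353.1  28.9] x [-0.06   0.998  0.001] z [ 0.001  0.001 -1.   ] op 50.8 F [ 0.  -0.1 -0.4] gf 26.3
need [-0.1 -0.4 15.9] tilt fix (tool rotvec) [ 0.0009 -0.0007  0.0599]
```

Request:
{"fn": "servo_tool", "kwargs": {"rows": [0,0,4,0,0,0,0,0,4,0,0,0,0,0,3,0,0,0,0,0,2,0,0,0,0,0,0,0,0,0]}}

```text
time_s: 18.98
ee_pos: [397.9, 352.8, 15.1]
tool_rot: [0.686, 0.728, -0.0, -0.0]
ft_force: [-0.6, -0.2, -0.1]
opening: 51.2
gripper_force: 26.3
```

Request:
{"fn": "servo_tool", "kwargs": {"rows": [0,0,1,0,0,0,0,0,1,0,0,0,0,0,0.5,0,0,0,0,0,0,0,0,0,0,0,0,0,0,0]}}

```text
time_s: 19.6
ee_pos: [398.1, 352.9, 12.8]
tool_rot: [0.686, 0.728, 0.0, -0.0]
ft_force: [0.9, -0.3, -0.4]
opening: 51.5
gripper_force: 26.3
```

Request:
{"fn": "servo_tool", "kwargs": {"rows": [0,0,0.7,0,0,0,0,0,0.7,0,0,0,0,0,0,0,0,0,0,0,0,0,0,0,0,0,0,0,0,0]}}

```text
time_s: 20.23
ee_pos: [398.1, 352.9, 11.8]
tool_rot: [0.686, 0.728, 0.0, 0.0]
ft_force: [-0.6, -1.2, 5.7]
opening: 51.7
gripper_force: 27.0
```

Request:
{"fn": "servo_tool", "kwargs": {"rows": [0,0,0,0,0,0,0,0,0,0,0,0,0,0,0,0,0,0,0,0,0,0,0,0,0,0,-4,0,0,0], "gripper": 1}}

```text
time_s: 20.85
ee_pos: [397.9, 352.7, 15.3]
tool_rot: [0.686, 0.728, -0.0, 0.0]
ft_force: [0.3, 0.9, 0.7]
opening: 85.5
gripper_force: 0.0
```

Request:
{"fn": "servo_tool", "kwargs": {"rows": [0,0,-20,0,0,0,0,0,-40,0,0,0,0,0,-50,0,0,0,0,0,-50,0,0,0,0,0,-40,0,0,0]}}

```text
time_s: 21.48
ee_pos: [398.2, 353.0, 217.9]
tool_rot: [0.686, 0.728, 0.001, 0.0]
ft_force: [1.2, -0.1, 0.4]
opening: 85.1
gripper_force: 0.0
```

Request:
{"fn": "servo_tool", "kwargs": {"rows": [-40,0,0,0,0,0.06,-40,0,0,0,0,0,-40,0,0,0,0,0,-40,15,0,0,0,0,0,0,0,0,0,0]}}

```text
time_s: 22.1
ee_pos: [416.3, 189.2, 215.6]
tool_rot: [0.709, 0.705, -0.001, 0.001]
ft_force: [-0.3, 0.5, 0.0]
opening: 85.4
gripper_force: 0.0
```

```bash
python3 -c "
from h import *
go(440,201,180)
c=cap('wrist','pics/w4.png');t=cap('top');s=cap('side')
for k in H: print(k,blobs(c,k,150)[:4])
for n,x in (('t',t),('s',s)):
  for k in ('red','green','blue','navy','orange'): print(n,k,[b for b in blobs(x,k,100) if b[1]>130])
"
```

```text
t 22.1 tcp [416.3 189.2 215.6] x [ 0.006  1.    -0.002] z [ 0.    -0.002 -1.   ] op 85.4 F [-0.3  0.5  0. ] gf 0.0
need [12.  23.6 35.5] tilt fix (tool rotvec) [ 0.0003  0.0021 -0.0062]
red [(160.0, 156.7, [150, 138, 23, 37, 351]), (385.2, 220.1, [370, 208, 48, 44, 340]), (281.6, 338.9, [269, 335, 27, 9, 156])]
orange [(47.1, 41.5, [27, 0, 48, 87, 1697]), (95.7, 31.5, [82, 0, 29, 70, 1037]), (121.3, 67.9, [116, 54, 11, 32, 182])]
yellow []
green [(274.4, 159.2, [256, 141, 38, 37, 1112]), (405.3, 107.2, [393, 82, 48, 56, 467])]
blue [(241.1, 42.2, [214, 16, 47, 45, 1321]), (276.3, 245.0, [259, 229, 34, 34, 736]), (417.6, 5.7, [399, 0, 42, 11, 164])]
navy [(235.4, 29.8, [208, 0, 53, 63, 2918]), (276.0, 244.1, [259, 227, 35, 36, 925]), (207.0, 285.0, [193, 266, 28, 39, 897]), (214.1, 340.1, [194, 331, 42, 21, 362])]
t red [(292.6, 203.6, [285, 196, 16, 16, 211])]
t green []
t blue [(231.6, 209.3, [225, 202, 15, 16, 187]), (299.4, 241.6, [292, 232, 16, 19, 126]), (260.8, 243.5, [251, 238, 19, 11, 122])]
t navy [(499.8, 131.0, [490, 117, 21, 30, 464]), (299.3, 240.7, [291, 230, 18, 22, 22
[... 497 characters left out ...]
, [247, 214, 16, 16, 176]), (296.7, 222.1, [290, 216, 14, 13, 128]), (305.0, 201.8, [295, 199, 20, 6, 102])]
s navy [(233.2, 296.1, [218, 280, 31, 33, 700]), (254.1, 222.2, [246, 213, 17, 18, 208]), (296.7, 222.1, [290, 216, 14, 14, 145]), (162.5, 269.0, [150, 261, 25, 13, 125]), (304.8, 201.5, [295, 199, 21, 6, 117])]
s orange [(348.0, 249.7, [332, 225, 37, 61, 1107]), (500.5, 176.6, [479, 151, 33, 61, 822]), (350.1, 206.8, [338, 194, 33, 23, 402]), (337.4, 293.2, [328, 278, 20, 38, 281]), (481.2, 201.7, [473, 190, 20, 20, 199]), (352.0, 342.9, [338, 333, 23, 18, 192]), (293.4, 150.7, [287, 143, 15, 15, 162]), (359.7, 316.8, [354, 302, 13, 32, 136]), (332.2, 375.9, [326, 367, 12, 17, 121])]
```

View pics/w4.png

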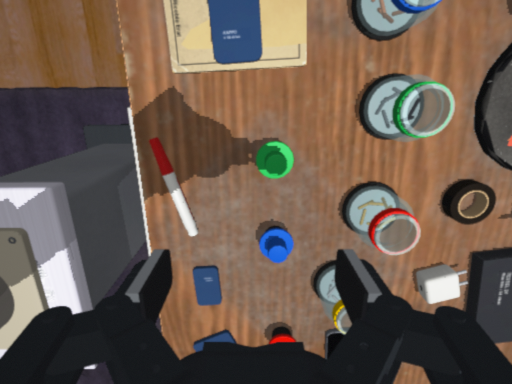

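The drive lies on the notebook (top left). The green stopper is at (275,159), the blue one at (276,245), the green jar rim near (424,109) and the red jar rim near (394,231).

```bash
cat >> h.py <<'E'
def rim(c,g,z=80,rad=24):
    "jar rim: collar-colour pixels -> plane z-? ; returns circle fit of pixel points farthest from jar axis"
    pass
E
python3 - <<'E'
from h import *
c=cap('wrist');t=cap('top');s=cap('side')
r=lambda x:np.round(x,1).tolist()
for n,u,v in(("green",424,109),("red",394,231)): print("w",n,r(plane(c,u,v,80)))
for n,u,v in(("green",177.5,231.3),("blue",162,261),("red",205,204.5)): print("s",n,r(plane(s,u,v,80)))
# project predicted rim circles, for checking
a=np.linspace(0,2*np.pi,40)
cen={"green":plane(c,424,109,80),"red":plane(c,394,231,80),"blue":tri(ray(t,132,167.5),ray(s,162,261))[0]}
print({k:r(v) for k,v in cen.items()})
out=[]
for cam,roi in((t,(100,130,160,120)),(s,(140,180,90,100)),(c,(340,0,130,270))):
    im=cam["color"][:,:,::-1].copy();x,y,w,h=roi;f=min(400/w,560/h);im=cv2.resize(im[y:y+h,x:x+w],None,fx=f,fy=f,interpolation=cv2.INTER_CUBIC)
    for k,p in cen.items():
        for q in a:
            u=(proj(cam,[p[0]+24*np.cos(q),p[1]+24*np.sin(q),80])-[x-.5,y-.5])*f
            if 0<u[0]<im.shape[1] and 0<u[1]<im.shape[0]: cv2.circle(im,tuple(u.astype(int)),1,(255,0,255),-1)
    out.append(im[:,:400])
H_=max(o.shape[0] for o in out);W=np.hstack([cv2.copyMakeBorder(o,0,H_-o.shape[0],0,0,cv2.BORDER_CONSTANT) for o in out]);f=min(800/W.shape[1],600/W.shape[0]);cv2.imwrite("pics/jars.png",cv2.resize(W,None,fx=f,fy=f))
for x in(t,s):
  for k in ('red','green','blue'): print(k,[b for b in blobs(x,k,60) if b[1]>130])
E
```

```text
w green [575.0, 264.1, 80.0]
w red [567.1, 138.3, 80.0]
s green [579.2, 259.9, 80.0]
s blue [557.9, 368.5, 80.0]
s red [570.0, 128.0, 80.0]
{'green': [575.0, 264.1, 80.0], 'red': [567.1, 138.3, 80.0], 'blue': [561.4, 361.2, 73.0]}
red [(292.6, 203.7, [285, 196, 16, 17, 210])]
green []
blue [(231.7, 209.3, [225, 202, 15, 16, 186]), (260.8, 243.3, [251, 239, 19, 10, 128]), (299.6, 241.8, [292, 231, 16, 20, 127]), (129.2, 230.4, [124, 223, 14, 13, 78])]
red [(269.6, 190.0, [263, 182, 14, 15, 157]), (294.4, 267.3, [291, 260, 8, 16, 97])]
green [(240.2, 246.6, [232, 237, 17, 19, 225]), (177.5, 238.8, [167, 235, 21, 8, 70])]
blue [(233.1, 295.9, [218, 280, 31, 32, 624]), (254.3, 222.2, [247, 214, 16, 16, 177]), (296.7, 222.1, [290, 216, 14, 13, 128]), (305.0, 201.8, [295, 199, 20, 6, 101]), (162.9, 269.0, [151, 262, 24, 11, 87])]
```

View pics/jars.png

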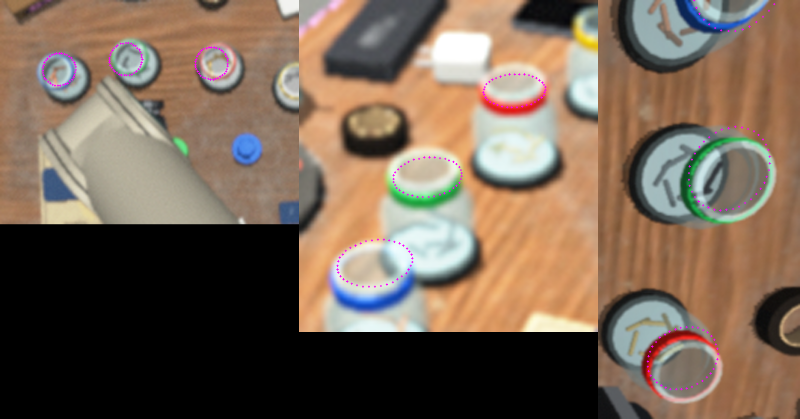

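Request:
{"fn": "servo_tool", "kwargs": {"rows": [23,36,-4,0,0,0,23,36,-4,0,0,0,23,36,-4,0,0,0,22,36,-4,0,0,0,0,0,0,0,0,0]}}

```text
time_s: 23.02
ee_pos: [560.9, 286.8, 231.0]
tool_rot: [0.707, 0.708, 0.001, -0.0]
ft_force: [-1.0, -0.6, -0.4]
opening: 85.5
gripper_force: 0.0
```

Request:
{"fn": "servo_tool", "kwargs": {"rows": [0,0,0,0,0,0,0,0,0,0,0,0,0,0,0,0,0,0,0,0,0,0,0,0,0,0,0,0,0,0]}}

```text
time_s: 23.65
ee_pos: [559.4, 283.8, 231.6]
tool_rot: [0.707, 0.707, 0.0, 0.0]
ft_force: [-0.2, -0.4, -0.6]
opening: 85.4
gripper_force: 0.0
```

```bash
cat >> h.py <<'E'
def ring(c,col,near,z=76,r=60):
    "all colour pixels projecting within r mm of near -> bbox centre, hull ellipse centre on plane z"
    (a,b),s,v=H[col];h=c["hsv"];hh=h[...,0]
    m=(((hh>=a)&(hh<=b)) if a<=b else ((hh>=a)|(hh<=b)))&(h[...,1]>=90)&(h[...,2]>=70)
    p=proj(c,[*near,z]);q=np.argwhere(m)[:,::-1].astype(np.float32)
    k=np.linalg.norm(q-p,axis=1)<r*286/(c["T"][2][3]-z)*(1 if c["intrinsics"][0,0]<300 else 1.6)
    q=q[k];hu=cv2.convexHull(q)[:,0];e=cv2.fitEllipse(hu);lo,hi=q.min(0),q.max(0)
    A,B=plane(c,lo[0]-.5,e[0][1],z),plane(c,hi[0]+.5,e[0][1],z)
    print(col,len(q),"bbox",lo,hi,"ell px",np.round(e[0],1),np.round(e[1],1),"->",plane(c,*e[0],z).round(1),"bbox->",plane(c,*((lo+hi)/2),z).round(1),"width",np.linalg.norm(A-B).round(1))
E
python3 -c "
from h import *
st();c=cap('wrist','pics/wb.png');ring(c,'blue',(560,362));ring(c,'green',(576,261))"
```

```text
t 23.65 tcp [559.4 283.8 231.6] x [0. 1. 0.] z [ 0.  0. -1.] op 85.4 F [-0.2 -0.4 -0.6] gf 0.0
blue 439 bbox [227.  67.] [280. 122.] ell px [253.4  94.8] [53.5 56.5] -> [560.  366.3  76. ] bbox-> [560.1 366.6  76. ] width 53.1
green 276 bbox [248. 175.] [295. 213.] ell px [271.6 197.1] [45.6 46.8] -> [580.2 259.5  76. ] bbox-> [580.  263.1  76. ] width 53.0
```

Request:
{"fn": "servo_tool", "kwargs": {"rows": [-33,5,0,0,0,0,-33,5,0,0,0,0,-34,6,0,0,0,0,0,0,0,0,0,0,0,0,0,0,0,0]}}

```text
time_s: 24.32
ee_pos: [575.3, 184.7, 231.6]
tool_rot: [0.707, 0.707, 0.0, -0.0]
ft_force: [0.1, 0.6, 0.3]
opening: 85.2
gripper_force: 0.0
```

Request:
{"fn": "servo_tool", "kwargs": {"rows": [0,0,0,0,0,0,0,0,0,0,0,0,0,0,0,0,0,0,0,0,0,0,0,0,0,0,0,0,0,0]}}

```text
time_s: 24.95
ee_pos: [575.4, 184.0, 231.4]
tool_rot: [0.707, 0.707, 0.0, 0.0]
ft_force: [-0.6, 0.1, -0.0]
opening: 84.9
gripper_force: 0.0
```

```bash
python3 -c "
from h import *
st();c=cap('wrist','pics/wg.png');ring(c,'blue',(560,362));ring(c,'green',(576,261))"
```

```text
t 24.95 tcp [575.4 184.  231.4] x [-0.  1.  0.] z [ 0.  0. -1.] op 84.9 F [-0.6  0.1 -0. ] gf 0.0
blue 250 bbox [215.   0.] [258.  12.] ell px [236.4 -12.8] [50.3 50.6] -> [560.9 356.4  76. ] bbox-> [560.8 342.   76. ] width 38.8
green 364 bbox [232.  77.] [284. 132.] ell px [257.9 104.4] [52.5 55.3] -> [580.5 257.5  76. ] bbox-> [580.6 257.4  76. ] width 52.7
```

Request:
{"fn": "servo_tool", "kwargs": {"rows": [-42,-3,0,0,0,0,-43,-3,0,0,0,0,-43,-3,0,0,0,0,0,0,0,0,0,0,0,0,0,0,0,0]}}

```text
time_s: 25.62
ee_pos: [566.6, 56.6, 231.6]
tool_rot: [0.707, 0.707, 0.001, -0.0]
ft_force: [0.3, -0.2, -0.7]
opening: 85.6
gripper_force: 0.0
```

Request:
{"fn": "servo_tool", "kwargs": {"rows": [0,0,0,0,0,0,0,0,0,0,0,0,0,0,0,0,0,0,0,0,0,0,0,0,0,0,0,0,0,0]}}

```text
time_s: 26.25
ee_pos: [566.4, 56.0, 231.4]
tool_rot: [0.707, 0.707, 0.0, 0.0]
ft_force: [0.1, 0.1, 0.0]
opening: 85.3
gripper_force: 0.0
```

```bash
python3 -c "
from h import *
st();c=cap('wrist','pics/wr.png');ring(c,'red',(568,134))"
```

```text
t 26.25 tcp [566.4  56.  231.4] x [-0.  1. -0.] z [ 0. -0. -1.] op 85.3 F [0.1 0.1 0. ] gf 0.0
red 362 bbox [232.  79.] [285. 133.] ell px [258.7 106.2] [52.7 54.8] -> [572.3 127.8  76. ] bbox-> [572.1 128.   76. ] width 53.8
```

Request:
{"fn": "servo_tool", "kwargs": {"rows": [-44,-22,0,0,0,0,-44,-22,0,0,0,0,-44,-22,0,0,0,0,-44,-22,0,0,0,0,-44,-22,0,0,0,0]}}

```text
time_s: 26.92
ee_pos: [455.8, -165.5, 231.6]
tool_rot: [0.707, 0.707, 0.0, 0.0]
ft_force: [1.0, -1.4, -0.1]
opening: 85.4
gripper_force: 0.0
```

Request:
{"fn": "servo_tool", "kwargs": {"rows": [0,0,0,0,0,0,0,0,0,0,0,0,0,0,0,0,0,0,0,0,0,0,0,0,0,0,0,0,0,0]}}

```text
time_s: 27.55
ee_pos: [456.7, -163.4, 231.4]
tool_rot: [0.707, 0.708, 0.0, -0.0]
ft_force: [0.5, 0.1, 0.1]
opening: 85.4
gripper_force: 0.0
```

```bash
python3 -c "
from h import *
go(458,-83,30);c=cap('wrist','pics/wsr.png');ring(c,'red',(458,-83),z=28,r=45)"
```

```text
t 27.55 tcp [ 456.7 -163.4  231.4] x [-0.001  1.     0.   ] z [ 0.  0. -1.] op 85.4 F [0.5 0.1 0.1] gf 0.0
need [ 80.3   1.4 201.4] tilt fix (tool rotvec) [ 0.0001 -0.0002  0.0015]
red 1298 bbox [235.  80.] [274. 120.] ell px [254.6  99.5] [39.6 41.4] -> [458.6 -85.7  28. ] bbox-> [458.6 -86.3  28. ] width 45.9
```

Request:
{"fn": "servo_tool", "kwargs": {"rows": [30,1,25,0,0,0,30,1,35,0,0,0,18.4,0,35,0,0,0,0,0,35,0,0,0,0,0,25,0,0,0]}}

```text
time_s: 28.22
ee_pos: [458.2, -85.0, 75.1]
tool_rot: [0.707, 0.708, -0.0, -0.0]
ft_force: [0.7, -0.6, -0.4]
opening: 85.6
gripper_force: 0.0
```

Request:
{"fn": "servo_tool", "kwargs": {"rows": [0,0,20,0,0,0,0,0,15,0,0,0,0,0,10,0,0,0,0,0,0,0,0,0,0,0,0,0,0,0]}}

```text
time_s: 28.85
ee_pos: [458.8, -85.7, 31.8]
tool_rot: [0.707, 0.707, 0.0, 0.0]
ft_force: [-0.3, 0.2, 0.3]
opening: 85.5
gripper_force: 0.0
```

Request:
{"fn": "servo_tool", "kwargs": {"rows": [0,0,0,0,0,0,0,0,0,0,0,0,0,0,0,0,0,0,0,0,0,0,0,0,0,0,0,0,0,0], "gripper": 0.15, "grip_force": 30}}

```text
time_s: 29.48
ee_pos: [458.6, -85.7, 31.7]
tool_rot: [0.707, 0.707, 0.0, 0.0]
ft_force: [-0.9, 0.6, 5.8]
opening: 23.8
gripper_force: 29.3
```

Request:
{"fn": "servo_tool", "kwargs": {"rows": [0,0,0,0,0,0,0,0,0,0,0,0,0,0,0,0,0,0,0,0,0,0,0,0,0,0,0,0,0,0]}}

```text
time_s: 30.1
ee_pos: [458.6, -85.7, 31.7]
tool_rot: [0.707, 0.707, 0.0, 0.0]
ft_force: [0.3, 0.6, 5.3]
opening: 23.8
gripper_force: 29.3
```

```bash
python3 -c "
from h import *
go(572.2,128,150)"
```

```text
t 30.1 tcp [458.6 -85.7  31.7] x [ 0.  1. -0.] z [ 0. -0. -1.] op 23.8 F [0.3 0.6 5.3] gf 29.3
need [ 213.7  113.7 -118.3] tilt fix (tool rotvec) [ 0.0004  0.0002 -0.0001]
```

Request:
{"fn": "servo_tool", "kwargs": {"rows": [0,0,-10,0,0,0,0,0,-25,0,0,0,0,0,-30,0,0,0,0,0,-30,0,0,0,0,0,-20,0,0,0]}}

```text
time_s: 30.72
ee_pos: [458.6, -85.8, 148.1]
tool_rot: [0.707, 0.707, 0.0, 0.001]
ft_force: [-0.0, 0.3, -0.5]
opening: 23.8
gripper_force: 29.5
```

Request:
{"fn": "servo_tool", "kwargs": {"rows": [25,15,0,0,0,0,35,19,0,0,0,0,35,19,0,0,0,0,35,19,0,0,0,0,35,19,0,0,0,0]}}

```text
time_s: 31.35
ee_pos: [549.6, 80.3, 146.7]
tool_rot: [0.707, 0.707, -0.0, -0.0]
ft_force: [-0.2, -0.8, -1.2]
opening: 23.8
gripper_force: 29.5
```

Request:
{"fn": "servo_tool", "kwargs": {"rows": [30,13,0,0,0,0,18.7,9.7,0,0,0,0,0,0,0,0,0,0,0,0,0,0,0,0,0,0,0,0,0,0]}}

```text
time_s: 31.98
ee_pos: [571.7, 126.1, 146.4]
tool_rot: [0.708, 0.706, -0.001, 0.0]
ft_force: [0.3, 0.3, -0.7]
opening: 23.9
gripper_force: 29.6
```

```bash
python3 -c "
from h import *
go(572.2,128,91)
c=cap('side');x=cv2.resize(c['color'][140:260,140:300,::-1],(800,600),interpolation=cv2.INTER_CUBIC);cv2.imwrite('pics/s5.png',x)"
```

```text
t 31.98 tcp [571.7 126.1 146.4] x [ 0.002  1.    -0.001] z [-0.001 -0.001 -1.   ] op 23.9 F [ 0.3  0.3 -0.7] gf 29.6
need [ 2.   0.5 55.4] tilt fix (tool rotvec) [-0.0007  0.0013 -0.0021]
```

View pics/s5.png

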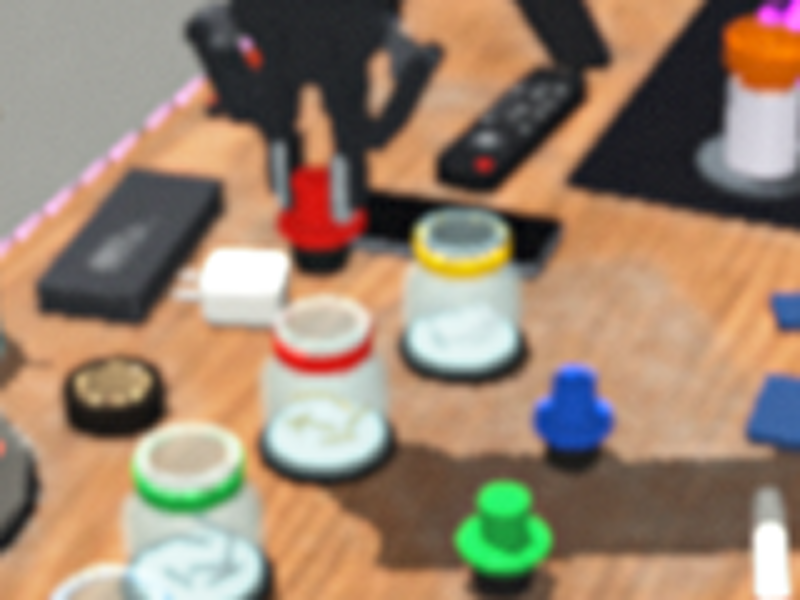

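The red stopper hangs upright at (320,220), directly over the red jar mouth (322,335).

Request:
{"fn": "servo_tool", "kwargs": {"rows": [0,0,8,0,0,0,0,0,8,0,0,0,0,0,8,0,0,0,0,0,8,0,0,0,0,0,6,0,0,0]}}

```text
time_s: 32.65
ee_pos: [571.9, 128.0, 107.7]
tool_rot: [0.707, 0.707, -0.0, -0.0]
ft_force: [0.4, 0.0, -0.7]
opening: 24.0
gripper_force: 29.6
```

Request:
{"fn": "servo_tool", "kwargs": {"rows": [0,0,6,0,0,0,0,0,6,0,0,0,0,0,4,0,0,0,0,0,3,0,0,0,0,0,0,0,0,0]}}

```text
time_s: 33.28
ee_pos: [572.2, 128.0, 89.8]
tool_rot: [0.707, 0.707, 0.0, 0.0]
ft_force: [-1.1, -0.6, 1.6]
opening: 24.1
gripper_force: 29.8
```

Request:
{"fn": "servo_tool", "kwargs": {"rows": [0,0,0.5,0,0,0,0,0,0.5,0,0,0,0,0,0,0,0,0,0,0,0,0,0,0,0,0,0,0,0,0]}}

```text
time_s: 33.9
ee_pos: [572.2, 128.0, 89.7]
tool_rot: [0.707, 0.707, 0.0, 0.0]
ft_force: [-2.5, -1.3, 10.8]
opening: 24.1
gripper_force: 30.6
```

Request:
{"fn": "servo_tool", "kwargs": {"rows": [0,0,0,0,0,0,0,0,0,0,0,0,0,0,0,0,0,0,0,0,0,0,0,0,0,0,-5,0,0,0], "gripper": 1}}

```text
time_s: 34.52
ee_pos: [571.8, 127.9, 93.2]
tool_rot: [0.707, 0.707, -0.0, -0.0]
ft_force: [0.0, -0.3, 0.9]
opening: 85.5
gripper_force: 0.0
```

Request:
{"fn": "servo_tool", "kwargs": {"rows": [0,0,-25,0,0,0,0,0,-35,0,0,0,0,0,-40,0,0,0,0,0,-37,0,0,0,-20,-25,0,0,0,0]}}

```text
time_s: 35.15
ee_pos: [550.1, 110.4, 234.0]
tool_rot: [0.706, 0.708, 0.004, 0.002]
ft_force: [0.1, -0.5, -0.5]
opening: 85.3
gripper_force: 0.0
```

Request:
{"fn": "servo_tool", "kwargs": {"rows": [-34,-34,0,0,0,0,-34,-34,0,0,0,0,-32,-35,0,0,0,0,0,0,0,0,0,0,0,0,0,0,0,0]}}

```text
time_s: 35.78
ee_pos: [445.0, 8.4, 231.0]
tool_rot: [0.707, 0.707, 0.001, 0.001]
ft_force: [0.3, 0.7, 0.4]
opening: 85.2
gripper_force: 0.0
```

Request:
{"fn": "servo_tool", "kwargs": {"rows": [0,0,0,0,0,0,0,0,0,0,0,0,0,0,0,0,0,0,0,0,0,0,0,0,0,0,0,0,0,0]}}

```text
time_s: 36.4
ee_pos: [444.2, 8.1, 230.4]
tool_rot: [0.707, 0.707, -0.0, -0.0]
ft_force: [1.2, -0.1, 0.6]
opening: 85.5
gripper_force: 0.0
```

```bash
python3 -c "
from h import *
go(444,90,30);c=cap('wrist','pics/wsb.png');t=cap('top');s=cap('side')
for k in ('red','green','blue'): print(k,[b[:2]+(b[2][4],) for b in blobs(c,k,300)],[b[:2]+(b[2][4],) for b in blobs(t,k,60) if b[1]>130],[b[:2]+(b[2][4],) for b in blobs(s,k,60) if b[1]>130])
ring(c,'blue',(444,90),z=28,r=40)"
```

```text
t 36.4 tcp [444.2   8.1 230.4] x [-0.  1.  0.] z [-0.  0. -1.] op 85.5 F [ 1.2 -0.1  0.6] gf 0.0
need [ 8.190e+01 -2.000e-01  2.004e+02] tilt fix (tool rotvec) [-0.     -0.      0.0001]
red [(391.1, 52.0, 2536)] [(215.2, 161.2, 200), (192.3, 260.5, 74)] [(203.6, 200.3, 193), (294.6, 267.2, 81), (204.1, 211.2, 60)]
green [] [(192.2, 211.4, 186)] [(240.3, 246.5, 232), (177.5, 238.8, 70)]
blue [(254.1, 97.4, 1234), (189.3, 239.1, 857)] [(137.7, 227.5, 283), (231.6, 209.3, 186)] [(233.1, 295.9, 623), (254.5, 222.1, 182), (304.8, 201.8, 99), (162.8, 269.0, 88)]
blue 1263 bbox [235.  77.] [273. 117.] ell px [254.1  97.4] [39.1 40.8] -> [445.6  88.   28. ] bbox-> [445.5  88.4  28. ] width 44.5
```

Request:
{"fn": "servo_tool", "kwargs": {"rows": [30,1,25,0,0,0,30,0,35,0,0,0,20.4,0,35,0,0,0,0,0,35,0,0,0,0,0,25,0,0,0]}}

```text
time_s: 37.17
ee_pos: [444.8, 88.8, 74.0]
tool_rot: [0.707, 0.707, -0.0, -0.0]
ft_force: [0.3, 0.6, 0.0]
opening: 85.4
gripper_force: 0.0
```

Request:
{"fn": "servo_tool", "kwargs": {"rows": [0,0,20,0,0,0,0,0,15,0,0,0,0,0,8,0,0,0,0,0,0,0,0,0,0,0,0,0,0,0]}}

```text
time_s: 37.8
ee_pos: [445.5, 88.5, 32.9]
tool_rot: [0.707, 0.707, 0.0, 0.0]
ft_force: [0.3, 0.6, 0.2]
opening: 85.0
gripper_force: 0.0
```

Request:
{"fn": "servo_tool", "kwargs": {"rows": [0,0,0,0,0,0,0,0,0,0,0,0,0,0,0,0,0,0,0,0,0,0,0,0,0,0,0,0,0,0], "gripper": 0.15, "grip_force": 30}}

```text
time_s: 38.42
ee_pos: [445.3, 88.4, 32.6]
tool_rot: [0.707, 0.707, 0.0, 0.0]
ft_force: [0.2, 0.9, 4.4]
opening: 23.8
gripper_force: 29.3
```

Request:
{"fn": "servo_tool", "kwargs": {"rows": [0,0,0,0,0,0,0,0,0,0,0,0,0,0,0,0,0,0,0,0,0,0,0,0,0,0,0,0,0,0]}}

```text
time_s: 39.05
ee_pos: [445.3, 88.4, 32.6]
tool_rot: [0.707, 0.707, 0.0, 0.0]
ft_force: [0.5, -0.1, 5.1]
opening: 23.4
gripper_force: 29.3
```

```bash
python3 -c "
from h import *
go(560,366.5,150)"
```

```text
t 39.05 tcp [445.3  88.4  32.6] x [0. 1. 0.] z [ 0.  0. -1.] op 23.4 F [ 0.5 -0.1  5.1] gf 29.3
need [ 278.1  114.7 -117.3] tilt fix (tool rotvec) [ 0.0004 -0.     -0.    ]
```

Request:
{"fn": "servo_tool", "kwargs": {"rows": [0,0,-10,0,0,0,0,0,-25,0,0,0,0,0,-30,0,0,0,0,0,-30,0,0,0,0,0,-22,0,0,0]}}

```text
time_s: 39.67
ee_pos: [445.1, 88.4, 151.0]
tool_rot: [0.707, 0.707, 0.0, 0.0]
ft_force: [0.8, 0.5, -0.8]
opening: 23.7
gripper_force: 29.6
```

Request:
{"fn": "servo_tool", "kwargs": {"rows": [30,10,0,0,0,0,40,17,0,0,0,0,40,17,0,0,0,0,40,17,0,0,0,0,40,17,0,0,0,0]}}

```text
time_s: 40.3
ee_pos: [523.3, 279.4, 149.7]
tool_rot: [0.707, 0.707, -0.0, -0.0]
ft_force: [-0.4, 0.2, -1.0]
opening: 23.8
gripper_force: 29.6
```

Request:
{"fn": "servo_tool", "kwargs": {"rows": [40,17,0,0,0,0,30,12,0,0,0,0,18.1,7.7,0,0,0,0,0,0,0,0,0,0,0,0,0,0,0,0]}}

```text
time_s: 40.92
ee_pos: [559.4, 364.9, 149.2]
tool_rot: [0.707, 0.707, -0.001, 0.0]
ft_force: [0.7, 0.5, -0.7]
opening: 24.1
gripper_force: 29.6
```

Request:
{"fn": "servo_tool", "kwargs": {"rows": [0,0,0,0,0,0,0,0,0,0,0,0,0,0,8,0,0,0,0,0,8,0,0,0,0,0,4,0,0,0]}}

```text
time_s: 41.55
ee_pos: [559.4, 366.1, 128.3]
tool_rot: [0.707, 0.707, -0.001, -0.0]
ft_force: [-0.3, 0.2, 0.3]
opening: 23.9
gripper_force: 29.6
```

```bash
python3 -c "
from h import *
go(560,366.5,90.6)
s=cap('side','pics/s6.png');print([b for b in blobs(s,'blue',60) if b[1]>130], proj(s,[560,366.5,80]))"
```

```text
t 41.55 tcp [559.4 366.1 128.3] x [-0.     1.    -0.001] z [-0.001 -0.001 -1.   ] op 23.9 F [-0.3  0.2  0.3] gf 29.6
need [ 0.4  0.7 37.7] tilt fix (tool rotvec) [-0.0012  0.0009  0.    ]
[(232.4, 304.0, [218, 296, 27, 16, 240]), (158.3, 243.9, [150, 232, 20, 21, 222]), (296.7, 222.1, [290, 216, 14, 13, 128]), (305.0, 201.8, [295, 199, 20, 6, 101]), (162.4, 269.3, [151, 263, 23, 10, 82])] [161.61246986 260.20033536]
```

Request:
{"fn": "servo_tool", "kwargs": {"rows": [0,0,8,0,0,0,0,0,8,0,0,0,0,0,7,0,0,0,0,0,6,0,0,0,0,0,4,0,0,0]}}

```text
time_s: 42.22
ee_pos: [559.7, 366.5, 95.9]
tool_rot: [0.707, 0.707, -0.0, -0.0]
ft_force: [-0.2, 0.2, -0.2]
opening: 24.0
gripper_force: 29.6
```

Request:
{"fn": "servo_tool", "kwargs": {"rows": [0,0,3,0,0,0,0,0,2,0,0,0,0,0,0.5,0,0,0,0,0,0,0,0,0,0,0,0,0,0,0]}}

```text
time_s: 42.85
ee_pos: [559.9, 366.6, 91.1]
tool_rot: [0.707, 0.707, 0.0, 0.0]
ft_force: [0.1, -0.7, -0.9]
opening: 23.4
gripper_force: 29.6
```

Request:
{"fn": "servo_tool", "kwargs": {"rows": [0,0,0.5,0,0,0,0,0,0.7,0,0,0,0,0,0,0,0,0,0,0,0,0,0,0,0,0,0,0,0,0]}}

```text
time_s: 43.48
ee_pos: [560.0, 366.7, 90.7]
tool_rot: [0.707, 0.707, 0.0, 0.0]
ft_force: [-1.6, -0.8, 5.2]
opening: 23.7
gripper_force: 30.3
```

Request:
{"fn": "servo_tool", "kwargs": {"rows": [0,0,0,0,0,0,0,0,0,0,0,0,0,0,0,0,0,0,0,0,0,0,0,0,0,0,-5,0,0,0], "gripper": 1}}

```text
time_s: 44.1
ee_pos: [559.6, 366.3, 94.4]
tool_rot: [0.707, 0.707, -0.001, -0.0]
ft_force: [0.5, 0.1, 0.0]
opening: 85.5
gripper_force: 0.0
```

Request:
{"fn": "servo_tool", "kwargs": {"rows": [0,0,-25,0,0,0,0,0,-35,0,0,0,0,0,-40,0,0,0,0,0,-35,0,0,0,-40,-20,0,0,0,0]}}

```text
time_s: 44.72
ee_pos: [541.5, 331.0, 233.5]
tool_rot: [0.706, 0.708, 0.005, -0.0]
ft_force: [-0.3, -1.0, -1.6]
opening: 85.6
gripper_force: 0.0
```

Request:
{"fn": "servo_tool", "kwargs": {"rows": [-52,-25,0,0,0,0,-52,-25,0,0,0,0,-52,-25,0,0,0,0,-51,-24,0,0,0,0,0,0,0,0,0,0]}}

```text
time_s: 45.35
ee_pos: [438.9, 114.9, 229.9]
tool_rot: [0.709, 0.705, -0.002, 0.001]
ft_force: [-0.1, 0.0, 0.9]
opening: 85.4
gripper_force: 0.0
```

Request:
{"fn": "servo_tool", "kwargs": {"rows": [0,0,0,0,0,0,0,0,0,0,0,0,0,0,0,0,0,0,0,0,0,0,0,0,0,0,0,0,0,0]}}

```text
time_s: 45.98
ee_pos: [440.8, 119.8, 229.6]
tool_rot: [0.707, 0.707, -0.0, -0.0]
ft_force: [0.2, 0.6, -0.8]
opening: 85.4
gripper_force: 0.0
```

```bash
python3 -c "
from h import *
go(440,201,30);c=cap('wrist','pics/wsg.png');t=cap('top');s=cap('side')
for k in ('red','green','blue'): print(k,[b[:2]+(b[2][4],) for b in blobs(c,k,300)],[b[:2]+(b[2][4],) for b in blobs(t,k,60) if b[1]>130],[b[:2]+(b[2][4],) for b in blobs(s,k,60) if b[1]>130])
ring(c,'green',(440,201),z=28,r=40)"
```

```text
t 45.98 tcp [440.8 119.8 229.6] x [-0.001  1.     0.   ] z [-0.  0. -1.] op 85.4 F [ 0.2  0.6 -0.8] gf 0.0
need [ 81.2  -0.7 199.6] tilt fix (tool rotvec) [-0.0002 -0.0001  0.0005]
red [(378.7, 169.4, 1739), (137.2, 95.3, 463)] [(218.6, 158.7, 78), (191.9, 260.7, 71)] [(203.6, 200.3, 191), (294.6, 266.5, 96)]
green [(249.6, 141.5, 1090), (384.8, 38.9, 479)] [] [(249.0, 235.8, 206), (177.5, 238.8, 69)]
blue [(187.6, 239.4, 799), (195.7, 303.0, 389)] [(138.2, 227.4, 287), (128.1, 167.1, 203), (299.6, 241.3, 126)] [(233.1, 295.9, 625), (160.6, 256.9, 279), (296.7, 222.1, 128), (304.9, 201.8, 100), (162.6, 268.9, 97)]
green 110 bbox [240. 123.] [262. 129.] ell px [250.7 126.3] [ 6.3 21.6] -> [438.3 167.5  28. ] bbox-> [438.6 167.9  28. ] width 27.0
```

The green stopper has been knocked aside, so I'll re-measure it and check that it is upright.

Request:
{"fn": "servo_tool", "kwargs": {"rows": [-20,0,0,0,0,0,-20,0,0,0,0,0,0,0,0,0,0,0,0,0,0,0,0,0,0,0,0,0,0,0]}}

```text
time_s: 46.75
ee_pos: [440.9, 80.5, 229.8]
tool_rot: [0.707, 0.708, 0.0, -0.0]
ft_force: [0.2, 0.1, -0.2]
opening: 85.8
gripper_force: 0.0
```

Request:
{"fn": "servo_tool", "kwargs": {"rows": [0,0,0,0,0,0,0,0,0,0,0,0,0,0,0,0,0,0,0,0,0,0,0,0,0,0,0,0,0,0]}}

```text
time_s: 47.38
ee_pos: [440.9, 79.5, 229.8]
tool_rot: [0.707, 0.707, 0.0, 0.0]
ft_force: [-0.6, 0.5, 0.1]
opening: 85.2
gripper_force: 0.0
```

```bash
python3 -c "
from h import *
c=cap('wrist','pics/wsg2.png');b=blobs(c,'green',300)[0];print(b)
p=plane(c,*b[:2],30);s=cap('side');bs=[x for x in blobs(s,'green',150)][0];print(bs,p,tri(ray(c,*b[:2]),ray(s,*bs[:2])))
ring(c,'green',p[:2],z=28,r=40);go(p[0],p[1],32)
a=cv2.resize(c['color'][40:190,160:360,::-1],(400,300),interpolation=cv2.INTER_CUBIC);d=cv2.resize(s['color'][170:320,130:330,::-1],(400,300),interpolation=cv2.INTER_CUBIC);cv2.imwrite('pics/g.png',np.hstack([a,d]))"
```

```text
(249.4, 106.6, [230, 87, 39, 40, 1212])
(249.4, 235.5, [241, 226, 18, 18, 221]) [436.93181058 149.4573728   30.        ] (array([437.22128042, 149.58043196,  30.46708865]), np.float64(0.6066356255497868))
green 1221 bbox [230.  87.] [268. 126.] ell px [249.4 106.6] [38.6 39.9] -> [436.9 149.4  28. ] bbox-> [436.4 149.5  28. ] width 44.9
t 47.48 tcp [440.9  79.5 229.7] x [ 0.  1. -0.] z [ 0. -0. -1.] op 85.3 F [-0.   0.5 -0.2] gf 0.0
need [ 70.   -3.9 197.7] tilt fix (tool rotvec) [ 0.0001  0.     -0.    ]
```

View pics/g.png

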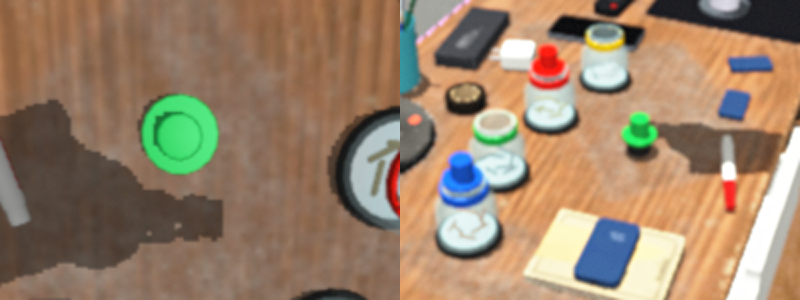

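The green stopper is upright at its new place (437,149). The red and blue jars are closed, and the drive is flat on the notebook.

Request:
{"fn": "servo_tool", "kwargs": {"rows": [25,-2,25,0,0,0,25,-2,35,0,0,0,20,0,35,0,0,0,0,0,35,0,0,0,0,0,25,0,0,0]}}

```text
time_s: 48.1
ee_pos: [436.4, 149.8, 73.3]
tool_rot: [0.707, 0.707, -0.0, -0.0]
ft_force: [0.9, 0.2, -0.4]
opening: 85.5
gripper_force: 0.0
```

Request:
{"fn": "servo_tool", "kwargs": {"rows": [0,0,20,0,0,0,0,0,15,0,0,0,0,0,8,0,0,0,0,0,0,0,0,0,0,0,0,0,0,0]}}

```text
time_s: 48.72
ee_pos: [437.2, 149.6, 32.2]
tool_rot: [0.707, 0.707, 0.0, 0.0]
ft_force: [-0.2, 0.5, -0.8]
opening: 86.2
gripper_force: 0.0
```

Request:
{"fn": "servo_tool", "kwargs": {"rows": [0,0,0,0,0,0,0,0,0,0,0,0,0,0,0,0,0,0,0,0,0,0,0,0,0,0,0,0,0,0], "gripper": 0.15, "grip_force": 30}}

```text
time_s: 49.35
ee_pos: [437.0, 149.5, 32.0]
tool_rot: [0.707, 0.707, 0.0, 0.0]
ft_force: [-0.3, 0.7, 5.7]
opening: 23.8
gripper_force: 29.3
```

Request:
{"fn": "servo_tool", "kwargs": {"rows": [0,0,0,0,0,0,0,0,0,0,0,0,0,0,0,0,0,0,0,0,0,0,0,0,0,0,0,0,0,0]}}

```text
time_s: 49.98
ee_pos: [436.9, 149.5, 32.0]
tool_rot: [0.707, 0.707, 0.0, 0.0]
ft_force: [-0.2, -0.5, 5.8]
opening: 23.8
gripper_force: 29.3
```

```bash
python3 -c "
from h import *
go(580.5,257.5,150)"
```

```text
t 49.98 tcp [436.9 149.5  32. ] x [ 0.  1. -0.] z [ 0. -0. -1.] op 23.8 F [-0.2 -0.5  5.8] gf 29.3
need [ 108.   143.6 -118. ] tilt fix (tool rotvec) [ 0.0003  0.     -0.0001]
```

Request:
{"fn": "servo_tool", "kwargs": {"rows": [0,0,-10,0,0,0,0,0,-25,0,0,0,0,0,-30,0,0,0,0,0,-30,0,0,0,0,0,-22,0,0,0]}}

```text
time_s: 50.6
ee_pos: [436.9, 149.5, 150.3]
tool_rot: [0.707, 0.707, 0.0, 0.0]
ft_force: [0.6, -0.8, -1.3]
opening: 23.9
gripper_force: 29.5
```

Request:
{"fn": "servo_tool", "kwargs": {"rows": [25,25,0,0,0,0,30,35,0,0,0,0,30,35,0,0,0,0,15,30,0,0,0,0,8,18.6,0,0,0,0]}}

```text
time_s: 51.22
ee_pos: [581.4, 258.5, 148.9]
tool_rot: [0.707, 0.707, 0.0, -0.0]
ft_force: [-0.3, -0.4, -0.0]
opening: 23.7
gripper_force: 29.5
```

Request:
{"fn": "servo_tool", "kwargs": {"rows": [0,0,0,0,0,0,0,0,0,0,0,0,0,0,8,0,0,0,0,0,8,0,0,0,0,0,4,0,0,0]}}

```text
time_s: 51.85
ee_pos: [579.8, 257.1, 127.8]
tool_rot: [0.707, 0.707, -0.001, -0.0]
ft_force: [-0.2, -0.1, -1.2]
opening: 23.8
gripper_force: 29.6
```

```bash
python3 -c "
from h import *
go(580.5,257.5,90)"
```

```text
t 51.85 tcp [579.8 257.1 127.8] x [-0.     1.    -0.001] z [-0.001 -0.001 -1.   ] op 23.8 F [-0.2 -0.1 -1.2] gf 29.6
need [ 0.4  0.8 37.8] tilt fix (tool rotvec) [-0.0012  0.0008  0.0001]
```

Request:
{"fn": "servo_tool", "kwargs": {"rows": [0,0,8,0,0,0,0,0,8,0,0,0,0,0,7,0,0,0,0,0,6,0,0,0,0,0,4,0,0,0]}}

```text
time_s: 52.48
ee_pos: [580.3, 257.5, 95.2]
tool_rot: [0.707, 0.707, -0.0, -0.0]
ft_force: [0.3, -0.1, -1.1]
opening: 23.8
gripper_force: 29.6
```

Request:
{"fn": "servo_tool", "kwargs": {"rows": [0,0,3,0,0,0,0,0,2,0,0,0,0,0,1,0,0,0,0,0,0.5,0,0,0,0,0,0,0,0,0]}}

```text
time_s: 53.1
ee_pos: [580.5, 257.5, 90.0]
tool_rot: [0.707, 0.707, 0.0, 0.0]
ft_force: [-1.5, -1.1, 4.0]
opening: 23.8
gripper_force: 30.1
```

Seated with contact at the expected height. I'll release, draw back and check.

Request:
{"fn": "servo_tool", "kwargs": {"rows": [0,0,0,0,0,0,0,0,0,0,0,0,0,0,0,0,0,0,0,0,0,0,0,0,0,0,-5,0,0,0], "gripper": 1}}

```text
time_s: 53.72
ee_pos: [580.1, 257.3, 94.0]
tool_rot: [0.707, 0.707, -0.0, -0.0]
ft_force: [-0.3, 0.5, 0.1]
opening: 85.2
gripper_force: 0.0
```

Request:
{"fn": "servo_tool", "kwargs": {"rows": [0,0,-25,0,0,0,0,0,-35,0,0,0,0,0,-40,0,0,0,0,0,-35,0,0,0,-40,-40,0,0,0,0]}}

```text
time_s: 54.35
ee_pos: [543.9, 221.7, 232.8]
tool_rot: [0.706, 0.708, 0.006, 0.001]
ft_force: [-0.2, -2.1, -1.5]
opening: 85.1
gripper_force: 0.0
```

Request:
{"fn": "servo_tool", "kwargs": {"rows": [-40,-30,0,0,0,0,-40,-20,0,0,0,0,-40,-20,0,0,0,0,-30,-10,0,0,0,0,0,0,0,0,0,0]}}

```text
time_s: 54.98
ee_pos: [459.7, 64.9, 229.6]
tool_rot: [0.709, 0.706, -0.001, 0.001]
ft_force: [0.6, 1.0, -0.0]
opening: 85.4
gripper_force: 0.0
```

Request:
{"fn": "servo_tool", "kwargs": {"rows": [0,0,0,0,0,0,0,0,0,0,0,0,0,0,0,0,0,0,0,0,0,0,0,0,0,0,0,0,0,0]}}

```text
time_s: 55.6
ee_pos: [460.5, 67.7, 229.2]
tool_rot: [0.707, 0.707, 0.0, -0.0]
ft_force: [0.6, -1.0, 0.5]
opening: 85.5
gripper_force: 0.0
```

Run:
```python
from h import *
st();s=cap('side');t=cap('top')
cv2.imwrite('pics/fin.png',cv2.resize(s['color'][90:330,110:430,::-1],(800,600),interpolation=cv2.INTER_CUBIC))
for n,k,(x,y) in(("red","red",(572.2,128)),("blue","blue",(560,366.5)),("green","green",(580.5,257.5))):
    print(n,"exp knob px",proj(s,[x,y,98]).round(1),[b for b in blobs(s,k,60) if np.hypot(*(np.array(b[:2])-proj(s,[x,y,98])))<20])
b=min(blobs(t,"orange"),key=lambda b:abs(b[0]-363)+abs(b[1]-208));print("funnel",b,plane(t,b[2][0]+b[2][2]/2-.5,b[2][1]+b[2][3]/2-.5,99).round(1))
h=s["hsv"];bs=max((b for b in blobs(s,"navy") if b[1]>280),key=lambda b:b[2][4]);print("drive side",plane(s,*bs[:2],25).round(1))
```

```text
t 55.6 tcp [460.5  67.7 229.2] x [-0.  1.  0.] z [-0.  0. -1.] op 85.5 F [ 0.6 -1.   0.5] gf 0.0
red exp knob px [204.  198.5] [(203.6, 200.3, [196, 192, 17, 16, 192])]
blue exp knob px [160.9 253.6] [(160.6, 256.9, [151, 246, 20, 20, 279]), (162.6, 268.9, [151, 262, 24, 11, 97])]
green exp knob px [177.  224.4] [(176.0, 227.0, [168, 218, 18, 18, 245]), (177.4, 238.6, [167, 235, 21, 7, 79])]
funnel (363.0, 208.0, [352, 197, 23, 22, 373]) [ 438.2 -265.6   99. ]
drive side [396.8 358.9  25. ]
```

View pics/fin.png

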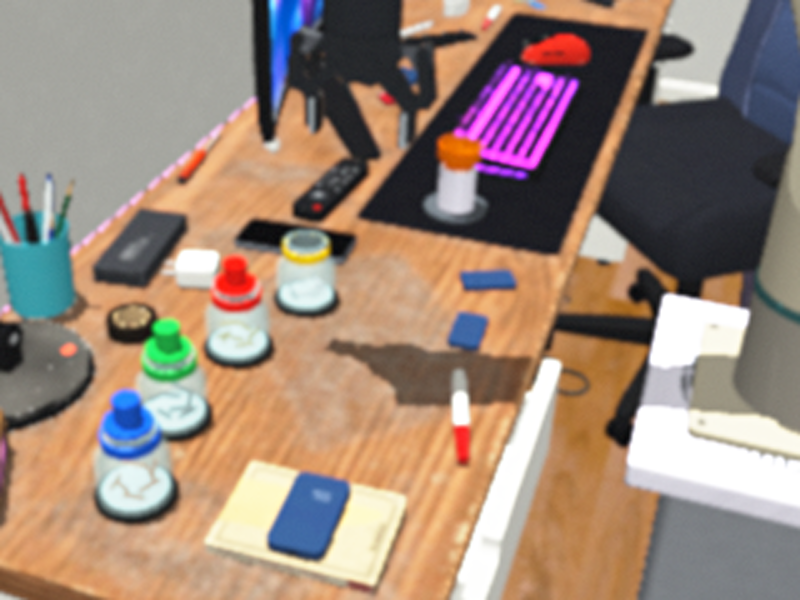

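Final view: the red, green and blue jars are closed and the yellow one is open. The funnel hangs in the stand (458,155), and the drive (309,515) lies on the notebook's centre (311,519).

```bash
python3 -c "
from cell import robot
print(robot.sign_off())"
```

```text
the job is handed in; nothing more can be done
None
```

The job is handed in: the red, blue and green stoppers are seated in their jars, the yellow jar is left open as it had no stopper, the funnel hangs upright in its stand, and the drive lies flat on the middle of the notebook.

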